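Clear the sherd-cleaning plate under the magnifier

TASK

Someone left the wooden rod lying across the catch tray: first press it down past the sprung jaw into the fork clips of the rack, until it is fully home and the jaw has closed over it. Then take the scraper from its pad, reach in under the magnifier lamp and wipe all five clay chips off the plate into the catch tray, without bumping the lamp or touching the chips with the fingers. Finally stand the scraper squarely back on its pad, and leave the pot, jar and dish where they are.

Things in the scene. Friction and masses are not known exactly. Their poses are not given: they have to be found in the camera images.
- station: fixed station: grey plate 190 (x) by 180 (y), top z = 30, with an open catch tray along its front (-x). Origin on the table under the middle of the plate's front edge; plate x = 0 to 190, tray inside x = -79 to 0, floor z = 4, front wall top z = 30. Aluminium side walls along plate and tray at y = +-90 to +-100, top z = 40.
- tray (a point): centre of the catch tray's floor, 40 mm in front of the plate's edge, axes as the station's.
- lamp: fixed white magnifier lamp overhanging the far part of the plate. Origin on the table below the centre of its round head: 200 diameter, clear lens 150, underside z = 250, top z = 286. Base (100 across) and column (18 thick, 300 high) at x = 110, y = 150 in its own frame; a straight arm joins column top to head.
- chip1: loose fired-clay chip, five-sided, 22 across, 8 high; origin at the centre of its underside, z up. Starts flat on the plate.
- chip2: loose fired-clay chip, six-sided, 21 across, 9 high; origin at the centre of its underside, z up. Starts flat on the plate.
- chip3: loose fired-clay chip, four-sided, 22 across, 8 high; origin at the centre of its underside, z up. Starts flat on the plate.
- chip4: loose fired-clay chip, five-sided, 20 across, 9 high; origin at the centre of its underside, z up. Starts flat on the plate.
- chip5: loose fired-clay chip, six-sided, 22 across, 7 high; origin at the centre of its underside, z up. Starts flat on the plate.
- scraper: loose scraper, 240 g: grey block 30 (x) by 130 (y) by 22 (z), origin at the centre of its underside. A straight wooden handle rises from the middle of its top, leaning 40 degrees to the block's own -x: section 18 (y) by 22, 105 long. Starts standing on the pad, handle leaning roughly towards the robot.
- scraper_grip (a point): point on the handle's axis, 80 mm along it from the block's top: 45.4 mm in -x and 83.3 mm in z from the scraper's origin; axes as the scraper's (not the handle's).
- pad: fixed black rubber pad for the scraper, 56 (x) by 156 (y) by 8 high; origin at the centre of its underside.
- rod: loose wooden modelling rod along its own x, 220 long: round middle part 14 in diameter and 150 long, square ends 16 by 16 by 35. It starts lying across the catch tray on the tops of the side walls. Origin at the middle of its underside, 8 below its axis.
- rod_mid (a point): middle of the rod, on its axis; x along the rod.
- rack: fixed clip rack, base 60 (x) by 120 (y) by 10; origin at the centre of its underside. Two forks at y = +-38, each 10 wide, take the rod's round part lying along the rack's y: slot 17 wide, floor z = 36. The +x tine with its flared lip is 84 high, the -x tine 46. Between the forks the fingers have free space down to z = 20.
- seat (a point): where the middle of the rod's axis is when seated in the clips: rack x = y = 0, z = 43.
- jaw (a joint): sprung jaw on the rack's -x side, a sloped nose at each fork, 69 high, reaching over the slot above the seat. Hinge along the rack's y at x = -20, z = 14. 0 = closed; grows (rad, to 0.5) as the rod coming down pushes the noses out to -x (about 10 N); springs shut over the seated rod.
- pot: bystander: loose small clay pot, 92 across, 105 high; origin at the centre of its underside.
- jar: bystander: loose closed glass jar, 52 across, 50 high; origin at the centre of its underside.
- dish: bystander: loose white dish, 80 across, 18 high; origin at the centre of its underside.
Not all that is in view belongs to the job. Of the things that look like the scraper, the smallest one is meant.

How it is judged:
On the way, in this order (a step that is already met when the one before it is completed fails the run):
1. the rod is seated in the clips and the jaw is closed over it (distance between rod_mid and seat below 0.03 m and z of rod_mid in the frame of seat below 0.004 m and x of rod_mid in the frame of seat between -0.004 and 0.004 m and angle between the x axis of rod and the y axis of rack, either way round below 0.1 rad and value of joint jaw below 0.05 rad), for 0.2 s.
2. the scraper is off its pad and all five chips are in the catch tray (x of chip1 in the frame of tray between -0.045 and 0.042 m and y of chip1 in the frame of tray between -0.092 and 0.092 m and z of each of chip1, chip2, chip3, chip4, chip5 in the frame of tray below 0.022 m and x of chip2 in the frame of tray between -0.045 and 0.042 m and y of chip2 in the frame of tray between -0.092 and 0.092 m and x of chip3 in the frame of tray between -0.045 and 0.042 m and y of chip3 in the frame of tray between -0.092 and 0.092 m and x of chip4 in the frame of tray between -0.045 and 0.042 m and y of chip4 in the frame of tray between -0.092 and 0.092 m and x of chip5 in the frame of tray between -0.045 and 0.042 m and y of chip5 in the frame of tray between -0.092 and 0.092 m and horizontal distance between scraper and pad above 0.05 m), for 0.2 s.
At the end, for the whole second after the job is handed in: Rod in the clips: middle within 30 mm of the seat, at most 4 mm high or off sideways, in line within 0.1 rad, jaw closed (under 0.05 rad). All five chips inside the catch tray, below plate level. Scraper upright and still on the pad, within 18 mm of its centre, square within 0.2 rad (all of step 1 and x of chip1 in the frame of tray between -0.045 and 0.042 m and y of chip1 in the frame of tray between -0.092 and 0.092 m and z of each of chip1, chip2, chip3, chip4, chip5 in the frame of tray below 0.022 m and x of chip2 in the frame of tray between -0.045 and 0.042 m and y of chip2 in the frame of tray between -0.092 and 0.092 m and x of chip3 in the frame of tray between -0.045 and 0.042 m and y of chip3 in the frame of tray between -0.092 and 0.092 m and x of chip4 in the frame of tray between -0.045 and 0.042 m and y of chip4 in the frame of tray between -0.092 and 0.092 m and x of chip5 in the frame of tray between -0.045 and 0.042 m and y of chip5 in the frame of tray between -0.092 and 0.092 m and horizontal distance between scraper and pad below 0.018 m and angle between scraper's own z axis and vertical below 0.1 rad and height (world z) of scraper below 0.014 m and angle between the y axis of scraper and the y axis of pad, either way round below 0.2 rad and linear speed of scraper below 0.02 m/s); the robot touches nothing.
It fails at once if the lamp is bumped (more than 3 N) (contact force between lamp and anything else above 3 N).
It fails at once if the fingers touch a chip (contact force between the fingers and chip1 above 0.5 N or contact force between the fingers and chip2 above 0.5 N or contact force between the fingers and chip3 above 0.5 N or contact force between the fingers and chip4 above 0.5 N or contact force between the fingers and chip5 above 0.5 N).
It fails at once if the pot, jar or dish is moved more than 20 mm (distance of any of pot, jar, dish from where it was at the start of the episode above 0.02 m).
It also fails if it takes over 64 s, if anything falls off the work surface, if the arm or the gripper's body presses on something with over 40 N, if the wrist force passes 120 N, or if a joint passes its speed limit or range.

ROBOT

A 6-joint arm with a two-finger parallel gripper is mounted at the origin on the work surface. World frame = base frame: x ahead of the robot, y to its left, z up, the work surface at z = 0. Lengths are in m, angles in rad, forces in N, time in s.
With the tool pointing down it reaches from about 0.35 to 0.975 m from the base axis. Payload 4.9 kg.
Tool frame: the origin (TCP) lies on the centre line of the jaws, within the pads' length; the fingertips stand ctrl.tcp_to_tips ahead of it and the grasp point (between the pads) lies 3 mm ahead of it (ctrl.tcp_to_tips is the distance from the TCP to the fingertips, in m); z points along the fingers, y is the direction in which the jaws open and shut (so a half turn about z gives the same grasp; the last joint's range is limited). The gripper opens to 85 mm and grips with 20 to 120 N. Pads are 22 mm wide; open, the fingers measure 114 mm over their backs; the gripper's body (76 mm by 85 mm) begins 54 mm behind the grasp point. The pads swing forward as they close: fully open they stand 13 mm farther back than shut.
Start: joints at [-1.369, 0.053, 1.613, -0, 1.476, -0.119], TCP at [0.197, -0.593, 0.253] pointing down, gripper open.
Joint ranges: [-3.01, 3.01], [-1.01, 2.22], [0.06, 2.58], [-1.02, 4.17], [0.09, 2.62], [-3.14, 3.14]. Speed limits (rad/s): [2.57, 2.57, 3.14, 3.14, 3.14, 3.14].

INTERFACE

Orientations are given as a rotation vector (axis times angle).
In Python, from station import ctrl, vision gives the robot as it stands.
- The arm moves only by the tool jog_arm, never from a script. Its argument "deltas" is a list of rows, each a list of 7 numbers: the turn, a rotation vector about the tool's x, y, z in rad, then the shift along the tool's x, y, z in cm, then the opening, from 0 (shut) to 1 (fully open). A call has 1 to 12 rows; each row shifts and turns the commanded pose from where the row before left it, along the tool's axes as they then stand; what a row does not reach is not made up. A row lasts 1/12 s, in which the tool goes at most 41.7 mm and 7.16 degrees, less where a joint would pass 70% of its speed; a pose out of reach is approached as far as the arm can. A call with a gripper value outside its range is refused whole. The fingers move at their own pace and stop on an object; "grip_force" is the grip in N (left out, the last holds). Time passes only in rows, so rows that do not move let the fingers close. It gives the time, the measured TCP pose, the force and the opening at its end, in the units of the state.
- ctrl.get_obs(): the state, without advancing time (a new reading comes with each control period).
- vision.get_image(name): name is "scene" or "top" or "wrist"; returns (picture, depth): 384x512x3 uint8, red, green, blue; 384x512 float32, m along the optical axis (not along the pixel's ray), 0 where there is no reading.
- vision.calibration(name): a dict with "fx", "fy", "cx", "cy" (pixels), "rvec" (rotation vector, rad) and "tvec" (3), from world to camera coordinates, as OpenCV has them; the wrist camera has in their place "hand_eye" (4x4, takes a point from camera to tool coordinates, whose origin is the TCP and whose axes are the flange's). Camera axes: x right, y down, z forward; pixel columns grow to the right and rows downward; lengths in m; the calibration is good to about 2 mm. A picture is of the moment at which its call begins: read the wrist's pose just before it. calibration takes no time and is no camera call.
- ctrl.finish_job(): hands the job in, once; it reports no verdict.
The state is a dict: "t": time; "q": joint angles; "dq": joint speeds; "effort": joint torques, N m; "tool_pos": TCP position; "tool_rot": TCP orientation; "contact_force": force on the tool from outside, world axes, zero at the start; "wrist_torque": the same for the moment, N m; "opening": finger opening in m.
Only numpy, scipy, OpenCV 4.12 (cv2) and the standard library are available. Lean on these libraries where they do the work, as an engineer would, in place of code of your own. Each camera call takes 0.05 s, during which the arm holds its last target. There are 200 camera calls.

## Working session

There is one attempt and no reset: what is moved stays moved. The work goes in short steps, Python scripts to look and compute and a tool call to move; the robot and the scene stay as the last step left them, time stands still between calls to the robot, and variables do not carry over. Pictures are saved under pics/ and viewed, about 8 in all and at most 12, crops included, and the job is handed in when it is done.

Besides the shell and the picture viewer there is one more tool, called after ">>>" by a JSON object that holds its "method" and its "body", one argument or row to a line. jog_arm: Moves the arm, as the interface text tells. Its arguments: {"type":"object","properties":{"deltas":{"type":"array"},"grip_force":{"type":"number"}},"required":["deltas"]}

```bash
ls; mkdir -p pics
cat > h.py <<'E'
import numpy as np, cv2
from scipy.spatial.transform import Rotation as R
from station import ctrl, vision
def cam(name,obs=None):
    c=vision.calibration(name); K=np.array([[c['fx'],0,c['cx']],[0,c['fy'],c['cy']],[0,0,1]])
    if 'rvec' in c:
        r=R.from_rotvec(np.ravel(c['rvec'])).as_matrix(); t=np.ravel(c['tvec']); T=np.eye(4); T[:3,:3]=r.T; T[:3,3]=-r.T@t
    else:
        o=obs or ctrl.get_obs(); W=np.eye(4); W[:3,:3]=R.from_rotvec(o['tool_rot']).as_matrix(); W[:3,3]=o['tool_pos']; T=W@np.array(c['hand_eye'])
    return K,T
def cloud(K,T,d):
    v,u=np.mgrid[:d.shape[0],:d.shape[1]]
    p=np.stack([(u-K[0,2])/K[0,0]*d,(v-K[1,2])/K[1,1]*d,d],-1)
    p=p@T[:3,:3].T+T[:3,3]; p[d<=0]=np.nan; return p
def ray(K,T,u,v,z):
    d=T[:3,:3]@np.array([(u-K[0,2])/K[0,0],(v-K[1,2])/K[1,1],1]); return T[:3,3]+d*(z-T[2,3])/d[2]
def shot(name,fn=None):
    o=ctrl.get_obs(); im,d=vision.get_image(name); K,T=cam(name,o)
    if fn: cv2.imwrite('pics/'+fn,im[:,:,::-1])
    return im,d,K,T
E
python3 - <<'E'
from h import *
o=ctrl.get_obs(); print(o, ctrl.tcp_to_tips)
a=[];
for n in ['top','scene']:
    im,d,K,T=shot(n); np.savez(''+n+'0.npz',im=im,d=d,K=K,T=T); print(n,K[0,0],T.round(3)); cv2.imwrite('pics/%s0.png'%n,cv2.resize(im[:,:,::-1],(800,600),interpolation=cv2.INTER_CUBIC))
E
```

```text
pics
{'t': 0.0, 'q': array([-1.36897601e+00,  5.33504738e-02,  1.61428849e+00, -2.01666885e-05,
        1.47597212e+00, -1.18987217e-01]), 'dq': array([ 0.00112688,  0.00037503, -0.00035407, -0.00137426, -0.00055734,
       -0.00121764]), 'effort': array([ 2.27360106e-03, -3.93670034e+01, -3.70181751e+01,  8.58321209e-05,
        7.15511647e-03, -7.47270576e-06]), 'tool_pos': array([ 0.19697121, -0.59255034,  0.25207021]), 'tool_rot': array([-3.09927316e+00, -5.01446161e-01,  1.62676335e-04]), 'contact_force': array([-0.47124531, -0.57877485, -0.96181012]), 'wrist_torque': array([ 0.02241557, -0.02627613,  0.01799131]), 'opening': 0.08533362876311516} 0.022
top 374.68222553182886 [[-7.000e-03 -9.900e-01  1.420e-01  2.860e-01]
 [-1.000e+00  7.000e-03 -1.000e-03  4.000e-02]
 [-0.000e+00 -1.420e-01 -9.900e-01  1.337e+00]
 [ 0.000e+00  0.000e+00  0.000e+00  1.000e+00]]
scene 486.6921396156467 [[ 0.951  0.267 -0.157  0.679]
 [ 0.309 -0.797  0.519 -0.645]
 [ 0.014 -0.542 -0.84   1.177]
 [ 0.     0.     0.     1.   ]]
```

View pics/top0.png

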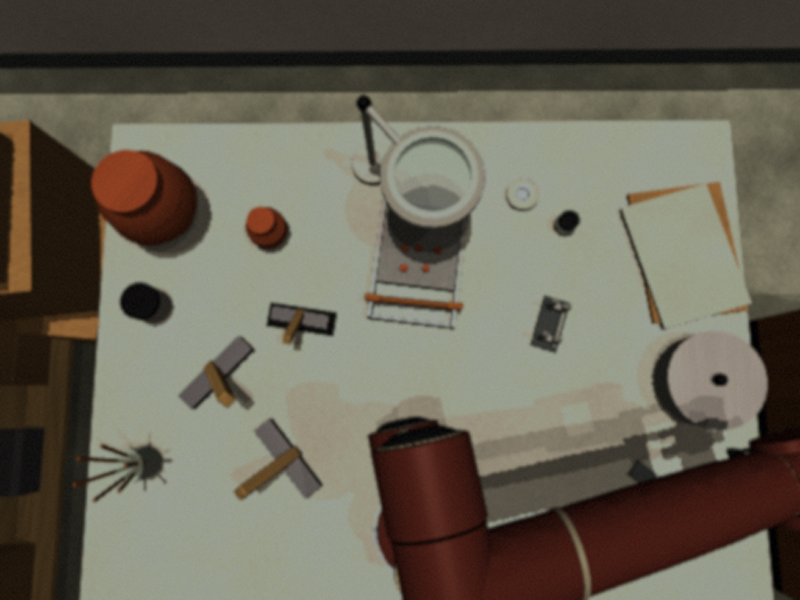

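View pics/scene0.png

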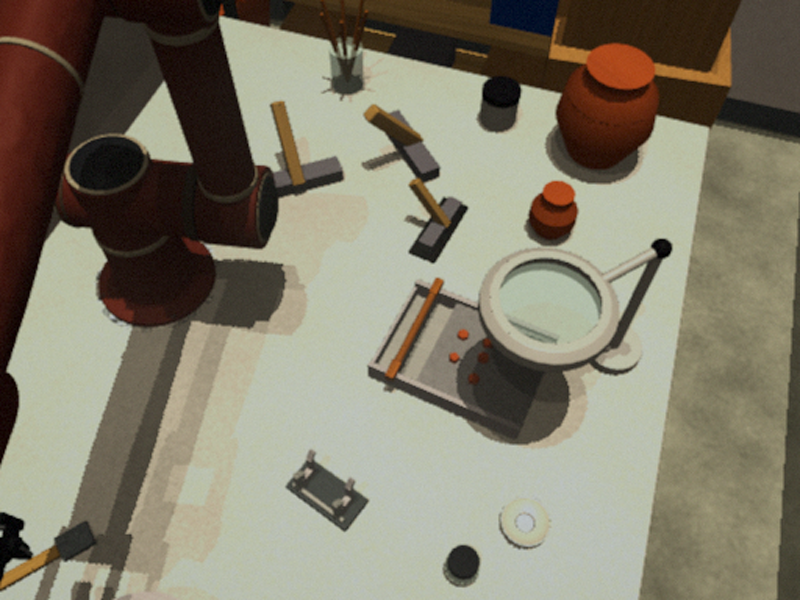

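The top view shows, in 800x600 pixels, the rod at (413,302), rack at (550,323), scraper on its pad at (302,320), and five chips at about (404-437, 247-268). The lamp head is at (433,178). In the scene view the rod is at (415,330) and the rack at (327,490), with its tall tines towards the lower right.

Run:
```python
from h import *
for n,boxes in [('top',dict(rod=(230,182,300,204,.044),chips=(250,150,290,176,.036),rack=(335,185,370,230,0),pad=(168,190,218,216,0))),('scene',dict(rod=(240,175,290,250,.044),chips=(280,205,325,250,.036)))]:
    z=np.load(n+'0.npz'); im,d,K,T=[z[k] for k in('im','d','K','T')]
    hsv=cv2.cvtColor(im,cv2.COLOR_RGB2HSV); P=cloud(K,T,d)
    for k,(a,b,c,e,h) in boxes.items():
        S=hsv[b:e,a:c]
        m=((S[...,1]>120)&(S[...,2]>60)) if k in('rod','chips') else (S[...,2]<110)
        nn,l,st,ce=cv2.connectedComponentsWithStats(m.astype(np.uint8))
        for i in range(1,nn):
            if st[i,4]<6: continue
            pts=np.argwhere(l==i)[:,::-1]+[a,b]
            r=cv2.minAreaRect(pts.astype(np.float32)); bx=cv2.boxPoints(r)
            w=np.array([ray(K,T,*q,h)[:2] for q in bx])
            zz=P[b:e,a:c][l==i][:,2]
            print(n,k,st[i,4],'ctr',ray(K,T,*(ce[i]+[a,b]),h)[:2].round(3),'box',w.round(3).tolist(),'z',np.nanmedian(zz).round(3))
```

```text
top rod 223 ctr [0.498 0.022] box [[0.503, 0.129], [0.519, 0.128], [0.496, -0.086], [0.48, -0.084]] z 0.054
top chips 20 ctr [0.579 0.043] box [[0.586, 0.05], [0.586, 0.036], [0.572, 0.036], [0.572, 0.05]] z 0.037
top chips 15 ctr [ 0.578 -0.007] box [[0.571, -0.003], [0.586, -0.003], [0.586, -0.014], [0.571, -0.013]] z 0.037
top rack 548 ctr [ 0.452 -0.291] box [[0.404, -0.243], [0.52, -0.282], [0.501, -0.343], [0.386, -0.304]] z 0.011
top pad 740 ctr [0.466 0.28 ] box [[0.437, 0.363], [0.509, 0.354], [0.484, 0.197], [0.412, 0.207]] z 0.025
scene rod 372 ctr [0.498 0.02 ] box [[0.478, -0.081], [0.502, 0.139], [0.52, 0.134], [0.494, -0.085]] z 0.054
scene rod 11 ctr [ 0.575 -0.012] box [[0.572, -0.006], [0.574, -0.005], [0.579, -0.02], [0.576, -0.021]] z 0.038
scene chips 39 ctr [0.581 0.043] box [[0.571, 0.048], [0.587, 0.053], [0.592, 0.035], [0.576, 0.03]] z 0.035
scene chips 19 ctr [0.624 0.04 ] box [[0.618, 0.043], [0.628, 0.047], [0.631, 0.035], [0.621, 0.031]] z 0.038
scene chips 30 ctr [ 0.579 -0.007] box [[0.571, -0.002], [0.584, 0.002], [0.588, -0.012], [0.575, -0.017]] z 0.037
scene chips 17 ctr [0.625 0.011] box [[0.617, 0.007], [0.619, 0.017], [0.633, 0.014], [0.632, 0.003]] z 0.038
scene chips 26 ctr [ 0.62  -0.034] box [[0.612, -0.03], [0.625, -0.025], [0.629, -0.04], [0.616, -0.044]] z 0.037
```

```bash
cat >> h.py <<'E'
def down(h):  # tool pointing down, tool x heading h (rad)
    c,s=np.cos(h),np.sin(h); return np.array([[c,s,0],[s,-c,0],[0,0,-1.]])
def plan(pos,Rt,g,vmax=4.0,wmax=0.115,start=None,n=None,r=2):
    """rows (equal world steps) from the current or given pose to pos,Rt"""
    if start is None:
        o=ctrl.get_obs(); p,Rc=np.array(o['tool_pos']),R.from_rotvec(o['tool_rot']).as_matrix()
    else: p,Rc=start
    dw=R.from_matrix(Rc.T@Rt).as_rotvec(); dp=np.array(pos)-p
    n=n or int(max(np.ceil(np.linalg.norm(dp)*100/vmax),np.ceil(np.linalg.norm(dw)/wmax),1))
    rows=[]; Rk=Rc
    for k in range(n):
        rows.append([*np.round(dw/n,3).tolist(),*np.round(Rk.T@dp*100/n,r).tolist(),g]); Rk=Rk@R.from_rotvec(dw/n).as_matrix()
    print(n,'rows:'); print('\n'.join(str(x).replace(' ','')+',' for x in rows))
    return np.array(pos),Rt
E
python3 - <<'E'
from h import *
c=vision.calibration('wrist'); print(c)
h=np.deg2rad(-18.6)
he=np.array(c['hand_eye']); off=down(h)@he[:3,3]; ax=down(h)@he[:3,2]; print(off,ax)
tgt=np.array([.452,-.291,.03]); zc=.30-.03+off[2]
# place tool so that the optical axis hits the target
p=tgt-off-ax*((tgt[2]-(.25+off[2]))/ax[2]); p[2]=.25; print(p)
plan(p,down(h),1)
E
```

```text
{'fx': 302.23824402217735, 'fy': 302.23824402217735, 'cx': 257.7482114428572, 'cy': 191.63777604217327, 'hand_eye': array([[ 3.73123412e-04, -9.57777121e-01, -2.87511473e-01,
         7.24435957e-02],
       [ 9.99999915e-01,  3.07244193e-04,  2.74256608e-04,
        -3.20364703e-04],
       [-1.74340474e-04, -2.87511551e-01,  9.57777154e-01,
        -1.20714308e-01],
       [ 0.00000000e+00,  0.00000000e+00,  0.00000000e+00,
         1.00000000e+00]])}
[ 0.06876193 -0.02280293  0.12071431] [-0.27258177  0.09144453 -0.95777715]
[ 0.48020478 -0.30072704  0.25      ]
11 rows:
[-0.0,0.0,0.059,3.28,-1.71,0.02,1],
[-0.0,0.0,0.059,3.17,-1.9,0.02,1],
[-0.0,0.0,0.059,3.06,-2.08,0.02,1],
[-0.0,0.0,0.059,2.93,-2.25,0.02,1],
[-0.0,0.0,0.059,2.79,-2.42,0.02,1],
[-0.0,0.0,0.059,2.65,-2.58,0.02,1],
[-0.0,0.0,0.059,2.49,-2.73,0.02,1],
[-0.0,0.0,0.059,2.33,-2.87,0.02,1],
[-0.0,0.0,0.059,2.15,-3.01,0.02,1],
[-0.0,0.0,0.059,1.97,-3.13,0.02,1],
[-0.0,0.0,0.059,1.79,-3.24,0.02,1],
```

>>> {"method": "jog_arm", "body": {
  "deltas": [
    [0,0,0.059,3.3,-1.7,0,1],
    [0,0,0.059,3.2,-1.9,0,1],
    [0,0,0.059,3.1,-2.1,0,1],
    [0,0,0.059,2.9,-2.2,0,1],
    [0,0,0.059,2.8,-2.4,0,1],
    [0,0,0.059,2.6,-2.6,0,1],
    [0,0,0.059,2.5,-2.7,0,1],
    [0,0,0.059,2.3,-2.9,0,1],
    [0,0,0.059,2.1,-3.0,0,1],
    [0,0,0.059,2.0,-3.1,0,1],
    [0,0,0.059,1.8,-3.2,0,1],
    [0,0,0,0,0,0,1]
  ]
}}

```text
t: 1.1
tool_pos: [0.4836, -0.2982, 0.2528]
tool_rot: [-3.098, 0.506, -0.001]
contact_force: [-0.3, 0.1, 0.3]
opening: 0.0856
```

Run:
```python
from h import *
im,d,K,T=shot('wrist','rack.png'); np.savez('rack.npz',im=im,d=d,K=K,T=T); print(ctrl.get_obs()['dq'].round(3))
P=cloud(K,T,d)
# height map summary in rough rack frame
c=np.array([.452,-.291]); h=np.deg2rad(-18.6); ey=np.array([np.cos(h),np.sin(h)]); ex=np.array([ey[1],-ey[0]])
q=P[...,:2]-c; a=q@ey; b=q@ex; z=P[...,2]
ok=(abs(a)<.08)&(abs(b)<.05)
for lo,hi in[(.006,.014),(.033,.040),(.040,.05),(.06,.073),(.073,.09)]:
    m=ok&(z>lo)&(z<hi)
    n,l,st,ce=cv2.connectedComponentsWithStats(m.astype(np.uint8))
    for i in range(1,n):
        if st[i,4]<15: continue
        s=l==i; pp=np.c_[a[s],b[s]]*1000
        print(lo,hi,st[i,4],'px',ce[i].round(0),'a',np.percentile(pp[:,0],[3,50,97]).round(0),'b',np.percentile(pp[:,1],[3,50,97]).round(0),'z',np.median(z[s]).round(4))
```

```text
[-0.059 -0.007  0.006 -0.026  0.001 -0.034]
0.006 0.014 2894 px [257. 182.] a [-50.   4.  58.] b [-29.  -6.  28.] z 0.0101
0.006 0.014 52 px [260. 230.] a [-60. -57. -55.] b [-8. -1.  7.] z 0.0101
0.033 0.04 150 px [259. 162.] a [33. 39. 43.] b [-13.  -2.   9.] z 0.036
0.033 0.04 136 px [261. 224.] a [-43. -36. -33.] b [-12.   0.  11.] z 0.036
0.033 0.04 17 px [277. 222.] a [-40. -33. -33.] b [17. 19. 23.] z 0.0355
0.04 0.05 16 px [251. 224.] a [-34. -34. -33.] b [-14. -11.  -9.] z 0.0447
0.04 0.05 21 px [270. 224.] a [-36. -34. -33.] b [ 9. 11. 13.] z 0.0456
0.04 0.05 18 px [278. 224.] a [-34. -33. -33.] b [18. 20. 23.] z 0.0445
0.06 0.073 36 px [249. 167.] a [33. 42. 43.] b [-16. -11. -10.] z 0.0718
0.06 0.073 135 px [276. 168.] a [33. 38. 43.] b [ 9. 16. 22.] z 0.0655
0.06 0.073 49 px [251. 234.] a [-42. -34. -33.] b [-15. -11.  -9.] z 0.0698
0.06 0.073 134 px [276. 234.] a [-43. -37. -33.] b [10. 17. 23.] z 0.0657
0.073 0.09 141 px [243. 171.] a [33. 38. 42.] b [-24. -18. -12.] z 0.0813
0.073 0.09 128 px [245. 241.] a [-43. -37. -33.] b [-22. -17. -11.] z 0.0809
```

View pics/rack.png

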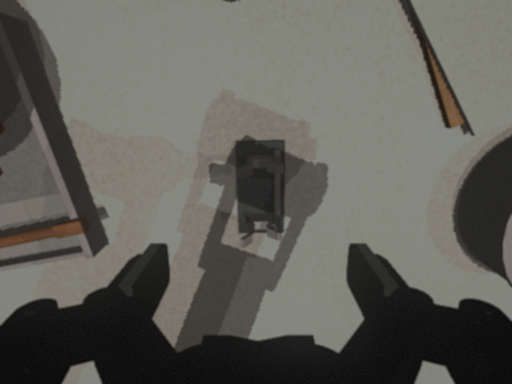

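The rack shows at (260,190). Its tall tines are on the left, so the rack's +x points to world (0.32,0.95) and the seat is at about (0.452,-0.291). Next I find the lamp and the station's orientation, then go over the rod.

Run:
```python
from h import *
for n in('top','scene'):
    z=np.load(n+'0.npz'); P=cloud(z['K'],z['T'],z['d']); 
    x,y,zz=P[...,0],P[...,1],P[...,2]
    m=(zz>.275)&(zz<.30)&(x>.55)&(x<.95)&(abs(y)<.2)
    pts=np.argwhere(m); w=P[m][:,:2]; c,r=cv2.minEnclosingCircle(w.astype(np.float32)); print(n,'lamp',m.sum(),c,r, np.percentile(w,[1,99],axis=0))
    m=(zz>.03)&(zz<.044)&(x>.38)&(x<.66)&(abs(y-.02)<.16)&~((zz<.036)&(x>.53))
    for nm,mm in(('wallL',m&(y>.09)&(zz>.036)),('wallR',m&(y<-.05)&(zz>.036))):
        w=P[mm][:,:2]
        if len(w)>5: l=cv2.fitLine(w.astype(np.float32),cv2.DIST_HUBER,0,.01,.01).ravel(); print(nm,len(w),np.rad2deg(np.arctan(l[1]/l[0])),l[2:],w.min(0),w.max(0))
    m=(zz>.026)&(zz<.034)&(x<.56)&(x>.38)&(abs(y-.02)<.1); w=P[m]; print('z30',np.percentile(w[:,0],[1,5,20,50,90]))
    for yy in(-.03,.0,.03,.06):
        k=m&(abs(y-yy)<.006); print(yy,'plate/wall x',np.sort(x[k]).round(3)[[0,1,2,3,-1]] , np.sort(x[k&(x>.48)])[:3])
plan([.499,.024,.16],down(np.deg2rad(83.7)),1)
```

```text
top lamp 1659 (0.7310802936553955, 0.021108562126755714) 0.14273934066295624 [[ 0.6081867  -0.10657066]
 [ 0.81957698  0.09999786]]
wallL 124 -7.5648875 [0.567344   0.10908384] [0.46764739 0.09276905] [0.65960975 0.12463599]
wallR 129 -7.225937 [ 0.56304955 -0.08132802] [ 0.44545542 -0.09619322] [ 0.65838997 -0.05394124]
z30 [0.44824933 0.45395294 0.46893323 0.54660829 0.55806091]
-0.03 plate/wall x [0.451 0.451 0.454 0.454 0.559] [0.53636822 0.53686059 0.5400757 ]
0.0 plate/wall x [0.454 0.455 0.455 0.455 0.559] [0.54001388 0.54015656 0.54308186]
0.03 plate/wall x [0.458 0.458 0.461 0.462 0.559] [0.54362192 0.54405312 0.54418918]
0.06 plate/wall x [0.462 0.462 0.462 0.462 0.559] [0.54710152 0.55149298 0.55187846]
scene lamp 2737 (0.7373942136764526, 0.015990518033504486) 0.1450231522321701 [[ 0.60902994 -0.11047407]
 [ 0.83396405  0.10110266]]
wallL 130 -8.1306095 [0.53656113 0.11122107] [0.46708523 0.0908767 ] [0.58916445 0.12516542]
wallR 286 -7.3767405 [ 0.55636764 -0.08243208] [ 0.4432556  -0.10167119] [ 0.65907613 -0.06318586]
z30 [0.4471824  0.45138548 0.46562262 0.54426631 0.
[... 249 characters left out ...]
682 0.5436285 ]
0.06 plate/wall x [0.46  0.461 0.462 0.464 0.559] [0.54628802 0.54704335 0.54739023]
16 rows:
[-0.0,0.0,-0.111,-0.54,-1.95,0.58,1],
[-0.0,0.0,-0.111,-0.32,-2.0,0.58,1],
[-0.0,0.0,-0.111,-0.1,-2.03,0.58,1],
[-0.0,0.0,-0.111,0.13,-2.02,0.58,1],
[-0.0,0.0,-0.111,0.35,-2.0,0.58,1],
[-0.0,0.0,-0.111,0.57,-1.95,0.58,1],
[-0.0,0.0,-0.111,0.79,-1.87,0.58,1],
[-0.0,0.0,-0.111,0.99,-1.77,0.58,1],
[-0.0,0.0,-0.111,1.18,-1.65,0.58,1],
[-0.0,0.0,-0.111,1.36,-1.51,0.58,1],
[-0.0,0.0,-0.111,1.52,-1.35,0.58,1],
[-0.0,0.0,-0.111,1.66,-1.17,0.58,1],
[-0.0,0.0,-0.111,1.78,-0.98,0.58,1],
[-0.0,0.0,-0.111,1.87,-0.77,0.58,1],
[-0.0,0.0,-0.111,1.95,-0.56,0.58,1],
[-0.0,0.0,-0.111,2.0,-0.34,0.58,1],
```

>>> {"method": "jog_arm", "body": {
  "deltas": [
    [0,0,-0.111,-0.5,-1.9,0.6,1],
    [0,0,-0.111,-0.3,-2.0,0.6,1],
    [0,0,-0.111,-0.1,-2.0,0.6,1],
    [0,0,-0.111,0.1,-2.0,0.6,1],
    [0,0,-0.111,0.3,-2.0,0.6,1],
    [0,0,-0.111,0.6,-1.9,0.6,1],
    [0,0,-0.111,0.8,-1.9,0.6,1],
    [0,0,-0.111,1.0,-1.8,0.6,1],
    [0,0,-0.111,1.2,-1.6,0.6,1],
    [0,0,-0.111,1.4,-1.5,0.6,1],
    [0,0,-0.111,1.5,-1.3,0.6,1],
    [0,0,-0.111,1.7,-1.2,0.6,1]
  ]
}}

```text
t: 2.15
tool_pos: [0.4956, -0.0608, 0.1807]
tool_rot: [-2.751, -1.518, 0.001]
contact_force: [0.5, 0.0, 0.3]
opening: 0.0854
```

>>> {"method": "jog_arm", "body": {
  "deltas": [
    [0,0,-0.111,1.8,-1.0,0.6,0.7],
    [0,0,-0.111,1.9,-0.8,0.6,0.7],
    [0,0,-0.111,1.9,-0.6,0.6,0.7],
    [0,0,-0.111,2.0,-0.3,0.6,0.7],
    [0,0,0,0,0,0,0.7],
    [0,0,0,0,0,0,0.7]
  ]
}}

```text
t: 2.65
tool_pos: [0.5005, 0.0202, 0.1566]
tool_rot: [-2.354, -2.08, 0.002]
contact_force: [0.4, -1.3, -0.0]
opening: 0.0597
```

Run:
```python
from h import *
o=ctrl.get_obs(); im,d,K,T=shot('wrist','rod.png'); np.savez('rod.npz',im=im,d=d,K=K,T=T); print(o['t'],o['q'].round(4),o['tool_pos'].round(4),o['tool_rot'].round(3),o['dq'].round(3))
P=cloud(K,T,d); z=P[...,2]
hsv=cv2.cvtColor(im,cv2.COLOR_RGB2HSV)
m=(hsv[...,1]>110)&(z>.046)&(z<.062)&(P[...,0]>.44)&(P[...,0]<.56)
w=P[m]; l=cv2.fitLine(w[:,:2].astype(np.float32),cv2.DIST_HUBER,0,.01,.01).ravel(); s=(w[:,:2]-l[2:])@l[:2]
print(len(w),np.rad2deg(np.arctan2(l[1],l[0])),l[2:],l[2:]+l[:2]*s.min(),l[2:]+l[:2]*s.max(),np.percentile(z[m],[5,50,95]))
```

```text
2.65 [-1.0800e-01 -1.6780e-01  1.9898e+00 -7.0000e-04  1.3210e+00  1.5700e-02] [0.5005 0.0202 0.1566] [-2.354e+00 -2.080e+00  2.000e-03] [-0.024 -0.008 -0.016 -0.003 -0.     0.009]
3089 83.74395 [0.5009909 0.0488606] [ 0.48630014 -0.08514928] [0.50996674 0.13073828] [0.05300891 0.05540816 0.05694165]
```

View pics/rod.png

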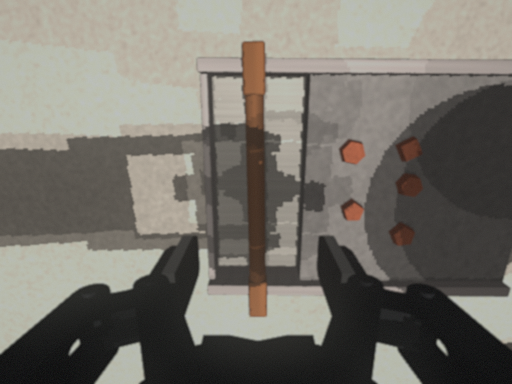

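>>> {"method": "jog_arm", "body": {
  "deltas": [
    [0,0,-0.015,0.3,-0.3,2.5,0.65],
    [0,0,0,0,0,2.5,0.65],
    [0,0,0,0,0,2.5,0.65],
    [0,0,0,0,0,2.0,0.65],
    [0,0,0,0,0,0.5,0.65],
    [0,0,0,0,0,0,0.0],
    [0,0,0,0,0,0,0.0],
    [0,0,0,0,0,0,0.0],
    [0,0,0,0,0,0,0.0],
    [0,0,0,0,0,0,0.0],
    [0,0,0,0,0,0,0.0]
  ],
  "grip_force": 90
}}

```text
t: 3.62
tool_pos: [0.5001, 0.0234, 0.0596]
tool_rot: [2.336, 2.096, 0.003]
contact_force: [-1.4, -1.1, 6.3]
opening: 0.0109
```

Run:
```python
from h import *
z=np.load('rod.npz'); im,d,K,T=[z[k] for k in('im','d','K','T')]; P=cloud(K,T,d); hsv=cv2.cvtColor(im,cv2.COLOR_RGB2HSV)
m=(hsv[...,1]>110)&(P[...,0]>.55)&(P[...,0]<.68); n,l,st,ce=cv2.connectedComponentsWithStats(m.astype(np.uint8))
yaw=np.deg2rad(-7.4); A=np.array([[np.cos(yaw),-np.sin(yaw)],[np.sin(yaw),np.cos(yaw)]])
for i in range(1,n):
    if st[i,4]>40:
        w=ray(K,T,*ce[i],.036)[:2]; q=np.array([ray(K,T,*c[::-1],.036)[:2] for c in np.argwhere(l==i)]); s=(q-[.541,.0168])@A
        print('chip',w.round(4),'st',((w-[.541,.0168])@A).round(4),s.min(0).round(3),s.max(0).round(3))
o=ctrl.get_obs(); print(o['tool_pos'],o['opening'],o['contact_force'],o['t'])
up=np.array([o['tool_pos'][0],o['tool_pos'][1],.16])
plan([.452,-.291,.16],down(np.deg2rad(-18.6)),0,start=(up,R.from_rotvec(o['tool_rot']).as_matrix()),r=1)
```

```text
chip [0.6239 0.0414] st [0.0791 0.0351] [0.069 0.026] [0.089 0.044]
chip [0.579  0.0447] st [0.0341 0.0326] [0.025 0.023] [0.044 0.041]
chip [0.6246 0.0114] st [0.0836 0.0054] [ 0.073 -0.003] [0.094 0.015]
chip [ 0.5775 -0.006 ] st [ 0.0391 -0.018 ] [ 0.031 -0.025] [ 0.047 -0.009]
chip [ 0.6192 -0.033 ] st [ 0.084  -0.0393] [ 0.073 -0.048] [ 0.094 -0.029]
[0.50009379 0.02338899 0.05961232] 0.010853205487687766 [-1.41444317 -1.08406145  6.27602029] 3.6167
16 rows:
[0.0,-0.0,0.112,-2.0,-0.1,0.0,0],
[0.0,-0.0,0.112,-2.0,0.1,0.0,0],
[0.0,-0.0,0.112,-2.0,0.4,0.0,0],
[0.0,-0.0,0.112,-1.9,0.6,0.0,0],
[0.0,-0.0,0.112,-1.8,0.8,0.0,0],
[0.0,-0.0,0.112,-1.7,1.0,0.0,0],
[0.0,-0.0,0.112,-1.6,1.2,0.0,0],
[0.0,-0.0,0.112,-1.5,1.3,0.0,0],
[0.0,-0.0,0.112,-1.3,1.5,0.0,0],
[0.0,-0.0,0.112,-1.1,1.6,0.0,0],
[0.0,-0.0,0.112,-0.9,1.7,0.0,0],
[0.0,-0.0,0.112,-0.7,1.8,0.0,0],
[0.0,-0.0,0.112,-0.5,1.9,0.0,0],
[0.0,-0.0,0.112,-0.3,2.0,0.0,0],
[0.0,-0.0,0.112,-0.1,2.0,0.0,0],
[0.0,-0.0,0.112,0.1,2.0,0.0,0],
```

The opening reads 10.9 mm on a 14 mm rod, so the grip is too high. I reopen, go 10 mm lower and regrip.

>>> {"method": "jog_arm", "body": {
  "deltas": [
    [0,0,0,0,0,0,0.55],
    [0,0,0,0,0,0,0.55],
    [0,0,0,0,0,0,0.55],
    [0,0,0,0,-0.1,0.5,0.55],
    [0,0,0,0,0,0.5,0.55],
    [0,0,0,0,0,0,0.0],
    [0,0,0,0,0,0,0.0],
    [0,0,0,0,0,0,0.0],
    [0,0,0,0,0,0,0.0],
    [0,0,0,0,0,0,0.0],
    [0,0,0,0,0,0,0.0]
  ],
  "grip_force": 90
}}

```text
t: 4.53
tool_pos: [0.4975, 0.0239, 0.0473]
tool_rot: [2.338, 2.098, 0.0]
contact_force: [0.5, -0.5, -0.9]
opening: 0.0116
```

Run:
```python
from h import *
o=ctrl.get_obs(); print(o['tool_pos'],o['opening'],o['contact_force'],o['t'])
```

```text
[0.49746714 0.02394108 0.04734459] 0.011625453067226172 [ 0.494899   -0.45573472 -0.91307827] 4.5333
```

>>> {"method": "jog_arm", "body": {
  "deltas": [
    [0,0,0,0,0,0,0.4],
    [0,0,0,0,0,-0.15,0.4],
    [0,0,0,0,0,-0.15,0.4],
    [0,0,0,0,0,0,0.0],
    [0,0,0,0,0,0,0.0],
    [0,0,0,0,0,0,0.0],
    [0,0,0,0,0,0,0.0],
    [0,0,0,0,0,0,0.0],
    [0,0,0,0,0,-2.0,0.0],
    [0,0,0,0,0,-3.0,0.0],
    [0,0,0,0,0,-3.0,0.0],
    [0,0,0,0,0,-3.0,0.0]
  ],
  "grip_force": 90
}}

```text
t: 5.53
tool_pos: [0.4966, 0.024, 0.1603]
tool_rot: [-2.337, -2.097, 0.002]
contact_force: [1.2, 0.3, -0.4]
opening: 0.0112
```

>>> {"method": "jog_arm", "body": {
  "deltas": [
    [0,0,0.112,-2.0,-0.1,0,0],
    [0,0,0.112,-2.0,0.1,0,0],
    [0,0,0.112,-2.0,0.4,0,0],
    [0,0,0.112,-1.9,0.6,0,0],
    [0,0,0.112,-1.8,0.8,0,0],
    [0,0,0.112,-1.7,1.0,0,0],
    [0,0,0.112,-1.6,1.2,0,0],
    [0,0,0.112,-1.5,1.3,0,0],
    [0,0,0.112,-1.3,1.5,0,0],
    [0,0,0.112,-1.1,1.6,0,0],
    [0,0,0.112,-0.9,1.7,0,0],
    [0,0,0.112,-0.7,1.8,0,0]
  ]
}}

```text
t: 6.53
tool_pos: [0.4619, -0.2116, 0.1594]
tool_rot: [-3.136, -0.177, 0.001]
contact_force: [0.4, 0.1, -0.9]
opening: 0.011
```

>>> {"method": "jog_arm", "body": {
  "deltas": [
    [0,0,0.112,-0.5,1.9,0,0],
    [0,0,0.112,-0.3,2.0,0,0],
    [0,0,0.112,-0.1,2.0,0,0],
    [0,0,0.112,0.1,2.0,0,0],
    [0,0,0,0,0,0,0],
    [0,0,0,0,0,0,0],
    [0,0,0,0,0,0,0]
  ]
}}

```text
t: 7.12
tool_pos: [0.4503, -0.2893, 0.1595]
tool_rot: [-3.098, 0.513, 0.002]
contact_force: [-0.1, 0.3, -0.1]
opening: 0.0113
```

Run:
```python
from h import *
o=ctrl.get_obs(); print(o['q'].round(4),o['tool_pos'].round(4),o['tool_rot'].round(4),o['opening'],o['contact_force'].round(2),o['t'])
im,d,K,T=shot('wrist','held.png'); np.savez('held.npz',im=im,d=d,K=K,T=T)
P=cloud(K,T,d); z=P[...,2]; zt=o['tool_pos'][2]
hsv=cv2.cvtColor(im,cv2.COLOR_RGB2HSV)
c=np.array([.452,-.291]); h=np.deg2rad(-18.6); ey=np.array([np.cos(h),np.sin(h)]); ex=-np.array([ey[1],-ey[0]])
q=P[...,:2]-c; a=q@ey; b=q@ex
m=(z>zt-.02)&(z<zt+.03)&(hsv[...,1]>90)&(abs(b)<.06)&(abs(a)<.15)
w=np.c_[a[m],b[m]]; l=cv2.fitLine(w.astype(np.float32),cv2.DIST_HUBER,0,.01,.01).ravel(); print('rod',len(w),l, w.min(0),w.max(0),np.median(z[m]),'b at 0',l[3]-l[2]*l[1]/l[0])
for lo,hi in[(.006,.014),(.06,.073),(.073,.09)]:
    m=(abs(a)<.08)&(abs(b)<.05)&(z>lo)&(z<hi); n,lb,st,ce=cv2.connectedComponentsWithStats(m.astype(np.uint8))
    for i in range(1,n):
        if st[i,4]>20: s=lb==i; print(lo,st[i,4],'a',np.percentile(a[s],[3,50,97]).round(4),'b',np.percentile(b[s],[3,50,97]).round(4))
print('tcp a,b',(o['tool_pos'][:2]-c)@ey,(o['tool_pos'][:2]-c)@ex)
```

```text
[-7.1030e-01 -8.4300e-02  1.9090e+00  4.0000e-04  1.3183e+00  1.1884e+00] [ 0.4503 -0.2893  0.1595] [-3.0984e+00  5.1280e-01  1.5000e-03] 0.011272730696617272 [-0.14  0.3  -0.09] 7.1167
rod 11360 [ 9.9997419e-01 -7.1854740e-03  4.7687259e-02  5.5615825e-04] [-0.03981846 -0.0075333 ] [0.10307824 0.00788538] 0.16347545236927133 b at 0 0.0008988227
0.006 287 a [0.0394 0.0525 0.0599] b [-0.0284 -0.0238 -0.0152]
0.006 504 a [0.0343 0.0475 0.0585] b [0.0164 0.0241 0.0309]
0.006 154 a [-0.0439 -0.0127  0.0211] b [-0.0165 -0.0155 -0.0144]
0.006 411 a [-0.0506 -0.0122  0.0202] b [-0.0294 -0.0269 -0.0243]
0.006 1098 a [-0.0506 -0.0134  0.0172] b [0.0166 0.0234 0.0299]
0.06 224 a [0.0332 0.0384 0.0429] b [-0.0219 -0.017  -0.0123]
0.06 23 a [-0.0336 -0.033  -0.0326] b [-0.023  -0.0213 -0.0194]
0.073 299 a [0.0327 0.0378 0.0423] b [0.0129 0.0184 0.0238]
tcp a,b -0.0021461813029824577 0.0010766664148456782
```

View pics/held.png

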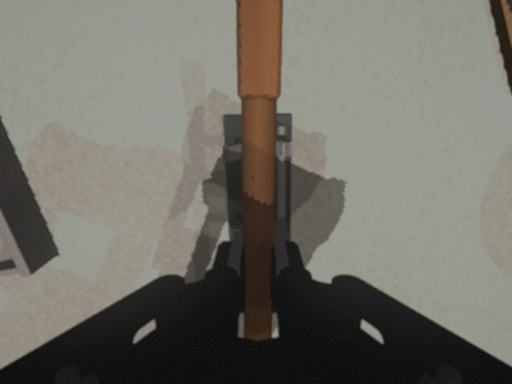

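>>> {"method": "jog_arm", "body": {
  "deltas": [
    [0,0,0,0.2,0,2.5,0],
    [0,0,0,0,0,2.5,0],
    [0,0,0,0,0,1.0,0],
    [0,0,0,0,0,0.8,0],
    [0,0,0,0,0,0.7,0],
    [0,0,0,0,0,0.7,0],
    [0,0,0,0,0,0.7,0],
    [0,0,0,0,0,0.7,0],
    [0,0,0,0,0,0,0]
  ],
  "grip_force": 110
}}

```text
t: 7.92
tool_pos: [0.4522, -0.2902, 0.0633]
tool_rot: [-3.098, 0.515, 0.001]
contact_force: [0.8, 0.3, -1.8]
opening: 0.0109
```

>>> {"method": "jog_arm", "body": {
  "deltas": [
    [0,0,0,0,0,0.5,0],
    [0,0,0,0,0,0.5,0],
    [0,0,0,0,0,0.5,0],
    [0,0,0,0,0,0.3,0],
    [0,0,0,0,0,0.2,0],
    [0,0,0,0,0,0,0]
  ]
}}

```text
t: 8.42
tool_pos: [0.4523, -0.2907, 0.0458]
tool_rot: [-3.099, 0.514, 0.003]
contact_force: [-6.3, 4.9, 12.4]
opening: 0.0107
```

>>> {"method": "jog_arm", "body": {
  "deltas": [
    [0,0,0,0,0,0.15,0],
    [0,0,0,0,0,0.15,0],
    [0,0,0,0,0,0,0]
  ]
}}

```text
t: 8.67
tool_pos: [0.4523, -0.2907, 0.0455]
tool_rot: [-3.098, 0.514, 0.006]
contact_force: [-14.2, 11.5, 31.6]
opening: 0.0107
```

Run:
```python
from h import *
im,d,K,T=shot('scene','s1.png'); P=cloud(K,T,d); z=P[...,2]
c=np.array([.452,-.291]); h=np.deg2rad(-18.6); ey=np.array([np.cos(h),np.sin(h)]); ex=-np.array([ey[1],-ey[0]])
q=P[...,:2]-c; a=q@ey; b=q@ex; hsv=cv2.cvtColor(im,cv2.COLOR_RGB2HSV)
m=(abs(b)<.03)&(abs(a)<.13)&(hsv[...,1]>90)&(z<.08)&(z>.03)
print(m.sum(),'rod z',np.percentile(z[m],[5,50,80,95]),'a',a[m].min(),a[m].max())
for e in(1,-1):
    k=m&(a*e>.08); print('end',e,k.sum(),np.percentile(z[k],[50,90]) if k.any() else '')
cv2.imwrite('pics/s1c.png',cv2.resize(im[260:380,120:300,::-1],None,fx=4,fy=4))
```

```text
264 rod z [0.04333769 0.04857698 0.05086016 0.05278287] a -0.06240472474273298 0.10921707460440278
end 1 95 [0.04942252 0.05277675]
end -1 0
```

Bottomed out at TCP z 0.0455 with 32 N, and the rod's end top is at about 0.051, as expected when seated. I ease off, release and lift.

>>> {"method": "jog_arm", "body": {
  "deltas": [
    [0,0,0,0,0,-0.5,0],
    [0,0,0,0,0,0,0.35],
    [0,0,0,0,0,0,0.35],
    [0,0,0,0,0,0,0.35],
    [0,0,0,0,0,-1.0,0.35],
    [0,0,0,0,0,-3,0.35],
    [0,0,0,0,0,-4,0.35],
    [0,0,0,0,0,-4,0.35],
    [0,0,0,0,0,-4,0.4],
    [0,0,0,0,0,-2,0.5],
    [0,0,0,0,0,0,0.5],
    [0,0,0,0,0,0,0.5]
  ]
}}

```text
t: 9.72
tool_pos: [0.4531, -0.2911, 0.2284]
tool_rot: [3.097, -0.514, 0.005]
contact_force: [-0.4, 0.8, -0.4]
opening: 0.0428
```

Run:
```python
from h import *
o=ctrl.get_obs(); print(o['q'].round(4),o['tool_pos'].round(4),o['tool_rot'].round(4),o['contact_force'].round(1))
c=np.array([.452,-.291]); h=np.deg2rad(-18.6); ey=np.array([np.cos(h),np.sin(h)]); ex=-np.array([ey[1],-ey[0]])
for n in('wrist','scene'):
    im,d,K,T=shot(n,n+'2.png'); P=cloud(K,T,d); z=P[...,2]
    q=P[...,:2]-c; a=q@ey; b=q@ex; hsv=cv2.cvtColor(im,cv2.COLOR_RGB2HSV)
    for nm,m in(('rodL',(abs(a)<.025)),('endP',(a>.08)&(a<.1)),('endM',(a<-.08)&(a>-.11))):
        m=m&(abs(b)<.02)&(hsv[...,1]>90)&(z<.08)&(z>.03)
        if m.sum()>5: print(n,nm,m.sum(),'z',np.percentile(z[m],[50,90]).round(4),'b',np.percentile(b[m],[5,50,95]).round(4))
    for s in(1,-1):
        m=(abs(a-s*.038)<.006)&(z>.06)&(z<.073)&(b<0)&(b>-.06)
        if m.sum()>5: print('nose',s,m.sum(),np.percentile(b[m],[5,50,95]).round(4))
# scraper/pad from top and wrist? top:
z0=np.load('top0.npz'); P=cloud(z0['K'],z0['T'],z0['d']); zz=P[...,2]
w=P[(P[...,0]>.38)&(P[...,0]<.56)&(P[...,1]>.17)&(P[...,1]<.4)]
k=w[(w[:,2]>.026)&(w[:,2]<.034)]; r=cv2.minAreaRect((k[:,:2]*1000).astype(np.float32)); print('block',len(k),r)
k=w[(w[:,2]>.006)&(w[:,2]<.034)]; print('pad',cv2.minAreaRect((k[:,:2]*1000).astype(np.float32)))
k=w[(w[:,2]>.045)]; print('handle',len(k),k[np.argsort(k[:,2])][::max(1,len(k)//8)].round(3).tolist())
```

```text
[-0.7093 -0.1406  1.842  -0.      1.4365  1.1907] [ 0.4531 -0.2911  0.2284] [ 3.0972 -0.5144  0.0049] [-0.4  0.8 -0.4]
wrist rodL 551 z [0.0492 0.0505] b [-0.0057 -0.0005  0.0055]
wrist endP 353 z [0.0509 0.052 ] b [-0.0065  0.      0.0065]
wrist endM 310 z [0.0511 0.0521] b [-0.0057  0.0009  0.0075]
nose 1 168 [-0.0219 -0.016  -0.0101]
nose -1 159 [-0.0232 -0.0173 -0.0106]
scene rodL 105 z [0.0488 0.0519] b [-0.0074 -0.002   0.0045]
scene endP 64 z [0.0503 0.0531] b [-0.0092 -0.0029  0.0055]
nose 1 24 [-0.0231 -0.0185 -0.0114]
nose -1 23 [-0.0249 -0.0196 -0.0121]
block 240 ((458.48455810546875, 315.2467041015625), (84.67472076416016, 200.86720275878906), 18.34666633605957)
pad ((470.89605712890625, 287.72198486328125), (174.69427490234375, 222.14601135253906), 0.006996811833232641)
handle 132 [[0.475, 0.284, 0.045], [0.467, 0.279, 0.057], [0.455, 0.276, 0.067], [0.45, 0.288, 0.077], [0.425, 0.278, 0.091], [0.417, 0.28, 0.098], [0.403, 0.295, 0.105], [0.419, 0.284, 0.11], [0.415, 0.289, 0.117]]
```

View pics/wrist2.png

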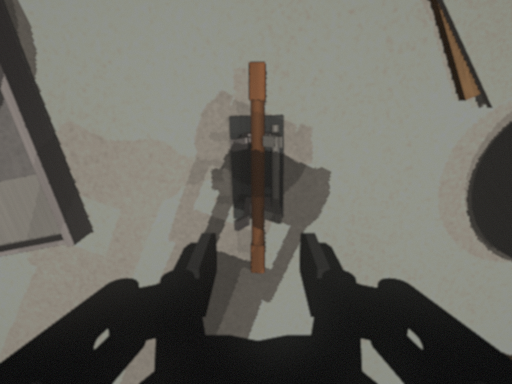

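The rod is seated: both end tops are at z 0.051, it is in line within 1 mm, and the noses are back where they were at the start. Now to the scraper.

Run:
```python
from h import *
plan([.41,.285,.25],down(np.deg2rad(172)),0.8,n=28,r=1)
```

```text
28 rows:
[0.0,0.0,0.105,-0.8,-1.9,-0.1,0.8],
[0.0,0.0,0.105,-1.0,-1.8,-0.1,0.8],
[0.0,0.0,0.105,-1.2,-1.7,-0.1,0.8],
[0.0,0.0,0.105,-1.4,-1.6,-0.1,0.8],
[0.0,0.0,0.105,-1.5,-1.4,-0.1,0.8],
[0.0,0.0,0.105,-1.6,-1.2,-0.1,0.8],
[0.0,0.0,0.105,-1.8,-1.1,-0.1,0.8],
[0.0,0.0,0.105,-1.9,-0.9,-0.1,0.8],
[0.0,0.0,0.105,-2.0,-0.7,-0.1,0.8],
[0.0,0.0,0.105,-2.0,-0.4,-0.1,0.8],
[0.0,0.0,0.105,-2.0,-0.2,-0.1,0.8],
[0.0,0.0,0.105,-2.1,-0.0,-0.1,0.8],
[0.0,0.0,0.105,-2.0,0.2,-0.1,0.8],
[0.0,0.0,0.105,-2.0,0.4,-0.1,0.8],
[0.0,0.0,0.105,-2.0,0.6,-0.1,0.8],
[0.0,0.0,0.105,-1.9,0.8,-0.1,0.8],
[0.0,0.0,0.105,-1.8,1.0,-0.1,0.8],
[0.0,0.0,0.105,-1.7,1.2,-0.1,0.8],
[0.0,0.0,0.105,-1.5,1.4,-0.1,0.8],
[0.0,0.0,0.105,-1.4,1.5,-0.1,0.8],
[0.0,0.0,0.105,-1.2,1.7,-0.1,0.8],
[0.0,0.0,0.105,-1.0,1.8,-0.1,0.8],
[0.0,0.0,0.105,-0.8,1.9,-0.1,0.8],
[0.0,0.0,0.105,-0.6,2.0,-0.1,0.8],
[0.0,0.0,0.105,-0.4,2.0,-0.1,0.8],
[0.0,0.0,0.105,-0.2,2.0,-0.1,0.8],
[0.0,0.0,0.105,0.0,2.1,-0.1,0.8],
[0.0,0.0,0.105,0.2,2.0,-0.1,0.8],
```

Run:
```python
import numpy as np
d=np.array([-.043,.576])/28*100
for k in range(28):
    h=np.deg2rad(-18.8)+.119*(k+.5); c,s=np.cos(h),np.sin(h); print([0,0,-.119,round(d@[c,s],1),round(d@[s,-c],1),-.1,.8],end=',')
```

```text
[0, 0, -0.119, np.float64(-0.7), np.float64(-1.9), -0.1, 0.8],[0, 0, -0.119, np.float64(-0.5), np.float64(-2.0), -0.1, 0.8],[0, 0, -0.119, np.float64(-0.2), np.float64(-2.1), -0.1, 0.8],[0, 0, -0.119, np.float64(0.0), np.float64(-2.1), -0.1, 0.8],[0, 0, -0.119, np.float64(0.3), np.float64(-2.0), -0.1, 0.8],[0, 0, -0.119, np.float64(0.5), np.float64(-2.0), -0.1, 0.8],[0, 0, -0.119, np.float64(0.7), np.float64(-1.9), -0.1, 0.8],[0, 0, -0.119, np.float64(1.0), np.float64(-1.8), -0.1, 0.8],[0, 0, -0.119, np.float64(1.2), np.float64(-1.7), -0.1, 0.8],[0, 0, -0.119, np.float64(1.4), np.float64(-1.5), -0.1, 0.8],[0, 0, -0.119, np.float64(1.5), np.float64(-1.4), -0.1, 0.8],[0, 0, -0.119, np.float64(1.7), np.float64(-1.2), -0.1, 0.8],[0, 0, -0.119, np.float64(1.8), np.float64(-1.0), -0.1, 0.8],[0, 0, -0.119, np.float64(1.9), np.float64(-0.7), -0.1, 0.8],[0, 0, -0.119, np.float64(2.0), np.float64(-0.5), -0.1, 0.8],[0, 0, -0.119, np.float64(2.0), np.float64(-0.3), -0.1, 0.8],[0, 0, -0.119, np.float64(2.1), np.float64(-0.0), -0.1, 0.8],[0, 0, -0.119, np.float64(2.1), np.float64(0.2), -0.1, 0.8],[0, 0, -0.119, np.float64(2.0), np.float64(0.5), -0.1, 0.8],[0, 0, -0.119, np.float64(1.9), np.float64(0.7), -0.1, 0.8],[0, 0, -0.119, np.float64(1.8), np.float64(0.9), -0.1, 0.8],[0, 0, -0.119, np.float64(1.7), np.float64(1.1), -0.1, 0.8],[0, 0, -0.119, np.float64(1.6), np.float64(1.3), -0.1, 0.8],[0, 0, -0.119, np.float64(1.4), np.float64(1.5), -0.1, 0.8],[0, 0, -0.119, np.float64(1.2), np.float64(1.7), -0.1, 0.8],[0, 0, -0.119, np.float64(1.0), np.float64(1.8), -0.1, 0.8],[0, 0, -0.119, np.float64(0.8), np.float64(1.9), -0.1, 0.8],[0, 0, -0.119, np.float64(0.6), np.float64(2.0), -0.1, 0.8],
```

>>> {"method": "jog_arm", "body": {
  "deltas": [
    [0,0,-0.119,-0.7,-1.9,-0.1,0.8],
    [0,0,-0.119,-0.5,-2.0,-0.1,0.8],
    [0,0,-0.119,-0.2,-2.1,-0.1,0.8],
    [0,0,-0.119,0,-2.1,-0.1,0.8],
    [0,0,-0.119,0.3,-2.0,-0.1,0.8],
    [0,0,-0.119,0.5,-2.0,-0.1,0.8],
    [0,0,-0.119,0.7,-1.9,-0.1,0.8],
    [0,0,-0.119,1.0,-1.8,-0.1,0.8],
    [0,0,-0.119,1.2,-1.7,-0.1,0.8],
    [0,0,-0.119,1.4,-1.5,-0.1,0.8],
    [0,0,-0.119,1.5,-1.4,-0.1,0.8],
    [0,0,-0.119,1.7,-1.2,-0.1,0.8]
  ]
}}

```text
t: 10.82
tool_pos: [0.447, -0.0421, 0.2356]
tool_rot: [-2.672, -1.646, 0.005]
contact_force: [-0.2, 0.5, 0.6]
opening: 0.0682
```

>>> {"method": "jog_arm", "body": {
  "deltas": [
    [0,0,-0.119,1.8,-1.0,-0.1,0.8],
    [0,0,-0.119,1.9,-0.7,-0.1,0.8],
    [0,0,-0.119,2.0,-0.5,-0.1,0.8],
    [0,0,-0.119,2.0,-0.3,-0.1,0.8],
    [0,0,-0.119,2.1,0,-0.1,0.8],
    [0,0,-0.119,2.1,0.2,-0.1,0.8],
    [0,0,-0.119,2.0,0.5,-0.1,0.8],
    [0,0,-0.119,1.9,0.7,-0.1,0.8],
    [0,0,-0.119,1.8,0.9,-0.1,0.8],
    [0,0,-0.119,1.7,1.1,-0.1,0.8],
    [0,0,-0.119,1.6,1.3,-0.1,0.8],
    [0,0,-0.119,1.4,1.5,-0.1,0.8]
  ]
}}

```text
t: 11.82
tool_pos: [0.4427, 0.2035, 0.2475]
tool_rot: [-0.94, -2.993, 0.004]
contact_force: [-0.6, 1.1, 0.4]
opening: 0.0687
```

>>> {"method": "jog_arm", "body": {
  "deltas": [
    [0,0,-0.119,1.2,1.7,-0.1,0.8],
    [0,0,-0.119,1.0,1.8,-0.1,0.8],
    [0,0,-0.119,0.8,1.9,-0.1,0.8],
    [0,0,-0.119,0.6,2.0,-0.1,0.8],
    [0,0,0,0,0,0,0.8],
    [0,0,0,0,0,0,0.8],
    [0,0,0,0,0,0,0.8]
  ]
}}

```text
t: 12.4
tool_pos: [0.4419, 0.285, 0.2524]
tool_rot: [-0.22, -3.131, 0.003]
contact_force: [-0.0, -0.1, -0.8]
opening: 0.0684
```

Run:
```python
from h import *
o=ctrl.get_obs(); print(o['t'],o['q'].round(4),o['tool_pos'].round(4),o['tool_rot'].round(4),o['dq'].round(3))
im,d,K,T=shot('wrist','scr.png'); np.savez('scr.npz',im=im,d=d,K=K,T=T); P=cloud(K,T,d)
ok=(P[...,0]>.36)&(P[...,0]<.58)&(abs(P[...,1]-.28)<.12); z=P[...,2]
for nm,lo,hi in(('pad',.006,.011),('blocktop',.027,.033),('handle',.04,.13)):
    k=ok&(z>lo)&(z<hi); n,l,st,ce=cv2.connectedComponentsWithStats(k.astype(np.uint8)); 
    if nm=='pad': k=ok&(z>.006)&(z<.033); n,l,st,ce=cv2.connectedComponentsWithStats(k.astype(np.uint8))
    i=1+np.argmax(st[1:,4]); 
    sel=(l==i) if nm!='blocktop' else k
    w=P[sel]
    print(nm,len(w),cv2.minAreaRect((w[:,:2]*1000).astype(np.float32)))
k=ok&(z>.045)&(z<.135); w=P[k]; l=cv2.fitLine(w.astype(np.float32),cv2.DIST_HUBER,0,.01,.01).ravel(); print('handle line',l, w.min(0),w.max(0))
```

```text
12.4 [ 4.3130e-01 -1.8400e-01  1.8402e+00 -4.0000e-04  1.4890e+00 -9.9930e-01] [0.4419 0.285  0.2524] [-0.2197 -3.131   0.0032] [-0.014 -0.013 -0.002  0.002  0.    -0.002]
pad 2350 ((459.53564453125, 239.93545532226562), (76.66717529296875, 55.83564758300781), 81.74986267089844)
blocktop 2538 ((455.30645751953125, 317.4500427246094), (87.81690979003906, 203.27786254882812), 18.557273864746094)
handle 1164 ((438.941650390625, 286.14971923828125), (17.905187606811523, 79.35187530517578), 79.92372131347656)
handle line [-0.681329    0.16293938  0.71361166  0.4305728   0.28741044  0.09251697] [0.39900484 0.2715612  0.04530011] [0.47427029 0.30092544 0.11612846]
```

View pics/scr.png

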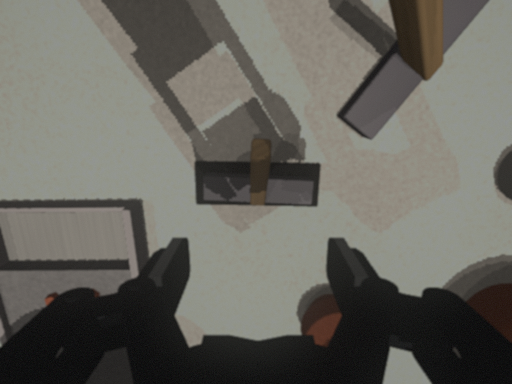

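The scraper stands on its pad at pixels (195-320, 161-207), handle top at (261,140). Next I measure it with colour masks.

Run:
```python
from h import *
D=np.load('scr.npz'); im,d,K,T=[D[k] for k in('im','d','K','T')]; P=cloud(K,T,d)
x0,y0,x1,y1=180,130,335,220
g=im.max(2)[y0:y1,x0:x1]; print(g[[45,60,50,70],[5,30,50,120]], g[50,::12], g[::8,40])
def rect(m,z,nm):
    m=cv2.morphologyEx(m.astype(np.uint8),cv2.MORPH_OPEN,np.ones((3,3)))
    cs,_=cv2.findContours(m,cv2.RETR_EXTERNAL,cv2.CHAIN_APPROX_NONE); c=max(cs,key=cv2.contourArea)[:,0]+[x0,y0]
    w=np.array([ray(K,T,u,v,z)[:2]*1000 for u,v in c]).astype(np.float32); print(nm,cv2.minAreaRect(w),cv2.boxPoints(cv2.minAreaRect(c.astype(np.float32))).round(0).tolist())
z=P[...,2][y0:y1,x0:x1]
rect((z>.0055)&(z<.04),.008,'pad')
rect((z>.024)&(z<.034),.03,'block')
k=(P[...,2]>.026)&(P[...,2]<.034)&(P[...,0]>.40)&(P[...,0]<.53)&(P[...,1]>.2)&(P[...,1]<.36); w=P[k]; print(len(w),cv2.minAreaRect((w[:,:2]*1000).astype(np.float32)))
# handle: centre per height band (top/robot faces)
k=(P[...,2]>.035)&(P[...,2]<.14)&(P[...,0]>.37)&(P[...,0]<.53)&(P[...,1]>.25)&(P[...,1]<.33); w=P[k]
for lo in np.arange(.04,.12,.01):
    s=w[(w[:,2]>=lo)&(w[:,2]<lo+.01)]; print(round(lo+.005,3),len(s),s[:,:2].min(0).round(4),s[:,:2].max(0).round(4))if len(s) else 0
```

```text
[150  74  53  89] [148 150  50  48  81  48  54  53  76  67  62  52 147] [ 94  94  97  95  41  34  49  49  63  40 135 141]
pad ((465.83941650390625, 279.292724609375), (155.1314239501953, 55.66857147216797), 80.98157501220703) [[193.0, 204.0], [194.0, 161.0], [319.0, 163.0], [318.0, 206.0]]
block ((460.1474609375, 244.16233825683594), (54.92560958862305, 30.78338623046875), 79.47786712646484) [[202.0, 199.0], [203.0, 174.0], [250.0, 176.0], [249.0, 201.0]]
2315 ((469.36016845703125, 280.3438720703125), (129.75987243652344, 33.81757354736328), 79.24657440185547)
0.045 70 [0.4665 0.2712] [0.4787 0.2888]
0.055 69 [0.4593 0.2724] [0.4699 0.2908]
0.065 87 [0.4498 0.2737] [0.4621 0.2914]
0.075 92 [0.4412 0.2755] [0.4532 0.2935]
0.085 102 [0.4342 0.2771] [0.446  0.2953]
0.095 120 [0.424  0.2783] [0.4375 0.2971]
0.105 347 [0.399  0.2801] [0.4295 0.3009]
0.115 277 [0.4066 0.2814] [0.4209 0.2996]
```

```bash
cat >> h.py <<'E'
def tilt(yaw,th):
    Z=R.from_euler('z',yaw).as_matrix(); s,c=np.sin(th),np.cos(th)
    return Z@np.array([[-c,0,s],[0,1,0],[-s,0,-c]])
E
python3 - <<'E'
from h import *
Rt=tilt(np.deg2rad(-10.5),np.deg2rad(52)); gp=np.array([.424,.2875,.0913])
p=plan([.34,.303,.235],Rt,.6,r=1)
pre=gp-.075*Rt[:,2]; print(pre); p=plan(pre,Rt,.6,start=p,r=1); plan(gp-.003*Rt[:,2],Rt,.6,start=p,vmax=2,r=1)
E
```

```text
8 rows:
[0.002,-0.114,0.005,1.3,0.0,0.2,0.6],
[0.002,-0.114,0.005,1.3,0.0,0.1,0.6],
[0.002,-0.114,0.005,1.3,0.0,-0.1,0.6],
[0.002,-0.114,0.005,1.3,0.0,-0.2,0.6],
[0.002,-0.114,0.005,1.3,0.0,-0.4,0.6],
[0.002,-0.114,0.005,1.2,0.0,-0.5,0.6],
[0.002,-0.114,0.005,1.1,0.0,-0.6,0.6],
[0.002,-0.114,0.005,1.1,-0.0,-0.8,0.6],
[0.36588884 0.29827027 0.13747461]
3 rows:
[0.0,0.0,0.0,2.0,0.0,2.7,0.6],
[0.0,0.0,0.0,2.0,0.0,2.7,0.6],
[0.0,0.0,0.0,2.0,0.0,2.7,0.6],
4 rows:
[0.0,0.0,0.0,0.0,0.0,1.8,0.6],
[0.0,0.0,0.0,0.0,0.0,1.8,0.6],
[0.0,0.0,0.0,0.0,0.0,1.8,0.6],
[0.0,0.0,0.0,0.0,0.0,1.8,0.6],
```

>>> {"method": "jog_arm", "body": {
  "deltas": [
    [0.002,-0.114,0.005,1.3,0,0.2,0.6],
    [0.002,-0.114,0.005,1.3,0,0.1,0.6],
    [0.002,-0.114,0.005,1.3,0,-0.1,0.6],
    [0.002,-0.114,0.005,1.3,0,-0.2,0.6],
    [0.002,-0.114,0.005,1.3,0,-0.4,0.6],
    [0.002,-0.114,0.005,1.2,0,-0.5,0.6],
    [0.002,-0.114,0.005,1.1,0,-0.6,0.6],
    [0.002,-0.114,0.005,1.1,0,-0.8,0.6],
    [0,0,0,0,0,0,0.6],
    [0,0,0,0,0,0,0.6]
  ]
}}

```text
t: 13.28
tool_pos: [0.339, 0.3013, 0.2342]
tool_rot: [0.199, 2.225, -0.097]
contact_force: [0.8, 0.4, 0.2]
opening: 0.0512
```

Run:
```python
from h import *
o=ctrl.get_obs(); print(o['q'].round(3),o['dq'].round(3))
Rc=R.from_rotvec(o['tool_rot']).as_matrix(); Rt=tilt(np.deg2rad(-10.5),np.deg2rad(52)); print(o['tool_pos'].round(4),R.from_matrix(Rc.T@Rt).as_rotvec().round(3))
```

```text
[ 0.975 -0.553  2.312 -0.926  1.127 -0.107] [-0.052  0.006 -0.067  0.006 -0.006 -0.015]
[0.339  0.3013 0.2342] [0.004 0.002 0.003]
```

>>> {"method": "jog_arm", "body": {
  "deltas": [
    [0,0,0,2.0,0,2.7,0.6],
    [0,0,0,2.0,0,2.7,0.6],
    [0,0,0,2.0,0,2.7,0.6],
    [0,0,0,0,0,0,0.6],
    [0,0,0,0,0,0,0.6]
  ]
}}

```text
t: 13.7
tool_pos: [0.3674, 0.2945, 0.1431]
tool_rot: [0.207, 2.234, -0.098]
contact_force: [0.1, -1.1, 0.7]
opening: 0.051
```

Run:
```python
from h import *
o=ctrl.get_obs(); print(o['q'].round(3),o['tool_pos'].round(4))
im,d,K,T=shot('wrist','pre.png')
Rt=tilt(np.deg2rad(-10.5),np.deg2rad(52)); gp=np.array([.424,.2875,.0913])
plan(gp-.003*Rt[:,2],Rt,.6,vmax=2)
P=cloud(K,T,d); Rc=R.from_rotvec(o['tool_rot']).as_matrix(); q=(P-o['tool_pos'])@Rc
hsv=cv2.cvtColor(im,cv2.COLOR_RGB2HSV)
m=(P[...,2]>.045)&(P[...,2]<.13)&(q[...,2]>.03)&(q[...,2]<.13)&(abs(q[...,1])<.04)&(hsv[...,1]>70)
w=q[m]; print('handle tool-y',len(w))
for lo in(.04,.05,.06,.07,.08,.09):
    s=w[(w[:,2]>lo)&(w[:,2]<lo+.01)]
    if len(s)>5: print(lo,len(s),np.percentile(s[:,1],[3,97]).round(4),np.percentile(s[:,0],[3,97]).round(4))
```

```text
[ 0.898 -0.376  2.358 -1.022  0.944  0.057] [0.3674 0.2945 0.1431]
4 rows:
[0.001,-0.001,-0.001,0.17,0.05,1.87,0.6],
[0.001,-0.001,-0.001,0.18,0.05,1.87,0.6],
[0.001,-0.001,-0.001,0.18,0.05,1.87,0.6],
[0.001,-0.001,-0.001,0.18,0.05,1.87,0.6],
handle tool-y 1549
0.04 15 [-0.0005  0.0106] [0.0091 0.012 ]
0.05 855 [-0.0022  0.0126] [-0.0063  0.0144]
0.06 129 [-0.0017  0.012 ] [0.0145 0.017 ]
0.07 131 [-0.0018  0.0118] [0.0166 0.019 ]
0.08 114 [-0.0016  0.0116] [0.019  0.0209]
0.09 100 [-0.0012  0.0115] [0.0208 0.023 ]
```

q4 is at its limit here, so I need less tilt. I fit a small kinematic model to the recorded poses to choose it.

```bash
cat >> h.py <<'E'
from scipy.optimize import least_squares
LAT=.0741
def fk(q,p):
    a,L1,L2,e,H,D=p; q1,q2,q3,q4,q5,q6=q
    s=q2+q3; r=a+L1*np.sin(q2)+L2*np.sin(s)+e*np.cos(s); z=H+L1*np.cos(q2)+L2*np.cos(s)-e*np.sin(s)
    f=np.array([np.sin(s),0,np.cos(s)]); dn=np.array([np.cos(s),0,-np.sin(s)])  # forearm axis, 'down' normal
    lat=np.array([0,1.,0])
    zt=np.cos(q5)*f+np.sin(q5)*(np.cos(q4)*dn+np.sin(q4)*lat)
    v=np.array([r,LAT,z])+D*zt; Z=R.from_euler('z',q1).as_matrix(); return Z@v,Z@zt
DATA=[([-1.369,.0534,1.6143,0,1.476,-.119],(.197,-.5926,.2521)),([-.108,-.1678,1.9898,-.0007,1.3210,.0157],(.5005,.0202,.1566)),([-.7103,-.0843,1.909,0,1.3183,1.1884],(.4503,-.2893,.1595)),([-.7093,-.1406,1.842,0,1.4365,1.1907],(.4531,-.2911,.2284)),([.4313,-.184,1.8402,-.0004,1.489,-.9993],(.4419,.285,.2524)),([.975,-.553,2.312,-.926,1.127,-.107],(.339,.3013,.2342)),([.898,-.376,2.358,-1.022,.944,.057],(.3674,.2945,.1431))]
_f=lambda p:np.concatenate([fk(q,p)[0]-x for q,x in DATA])
PAR=least_squares(_f,[0,.49,.59,0,.3,.2]).x
def ik(pos,zt,q0=(.5,-.3,2.2,-.5,1.1,0)):
    s=least_squares(lambda q:np.r_[fk([*q,0],PAR)[0]-pos,.3*(fk([*q,0],PAR)[1]-zt)],q0[:5]); return s.x,np.abs(s.fun).max()
E
python3 - <<'E'
from h import *
print(PAR.round(4),np.abs(_f(PAR)).max()); o=ctrl.get_obs(); print(fk(o['q'],PAR)[1],R.from_rotvec(o['tool_rot']).as_matrix()[:,2])
gp=np.array([.424,.2875,.0913])
for th in(20,25,30,35,40,45):
    Rt=tilt(np.deg2rad(-10.5),np.deg2rad(th)); Rs=tilt(np.deg2rad(-7.4),np.deg2rad(th))
    q,e=ik(gp-.003*Rt[:,2],Rt[:,2]); q2,e2=ik(gp-.09*Rt[:,2],Rt[:,2])
    gs=np.array([.541,.0168,0])+R.from_euler('z',-7.4,degrees=True).apply([.125-.0454,0,.031+.0833])
    q3,e3=ik(gs,Rs[:,2],(.1,-.1,2.2,-.2,.7)); gt=gs+R.from_euler('z',-7.4,degrees=True).apply([-.13,0,0]); q4,_=ik(gt,Rs[:,2],(.1,-.1,2.2,-.2,.7))
    print(th,q.round(2),round(e,4),'pre',q2.round(2),'st',q3.round(2),q4.round(2))
E
```

```text
Traceback (most recent call last):
NameError: name '_f' is not defined
```

```bash
sed -i 's/^_f=/ferr=/; s/least_squares(_f,/least_squares(ferr,/' h.py
python3 - <<'E'
from h import *
print(PAR.round(4),np.abs(ferr(PAR)).max()); o=ctrl.get_obs(); print(fk(o['q'],PAR)[1],R.from_rotvec(o['tool_rot']).as_matrix()[:,2])
gp=np.array([.424,.2875,.0913])
for th in(20,25,30,35,40,45):
    Rt=tilt(np.deg2rad(-10.5),np.deg2rad(th)); Rs=tilt(np.deg2rad(-7.4),np.deg2rad(th))
    q,e=ik(gp-.003*Rt[:,2],Rt[:,2]); q2,e2=ik(gp-.09*Rt[:,2],Rt[:,2])
    gs=np.array([.541,.0168,0])+R.from_euler('z',-7.4,degrees=True).apply([.125-.0454,0,.031+.0833])
    q3,e3=ik(gs,Rs[:,2],(.1,-.1,2.2,-.2,.7)); gt=gs+R.from_euler('z',-7.4,degrees=True).apply([-.13,0,0]); q4,_=ik(gt,Rs[:,2],(.1,-.1,2.2,-.2,.7))
    print(th,q.round(2),round(e,4),'pre',q2.round(2),'st',q3.round(2),q4.round(2))
E
```

```text
[5.000e-04 4.267e-01 6.094e-01 9.520e-02 2.369e-01 2.573e-01] 0.00038060315943003187
[ 0.77209714 -0.13996378 -0.61990011] [ 0.77209714 -0.13996378 -0.61990011]
20 [ 0.57 -0.19  2.15 -0.29  0.94] 0.0 pre [ 0.62 -0.35  2.13 -0.28  1.13] st [-0.11 -0.02  1.95 -0.01  0.85] [-0.1  -0.36  2.25 -0.01  0.91]
25 [ 0.6  -0.21  2.18 -0.4   0.89] 0.0 pre [ 0.67 -0.38  2.18 -0.37  1.08] st [-0.1  -0.05  2.01 -0.01  0.75] [-0.1  -0.42  2.3  -0.02  0.82]
30 [ 0.64 -0.22  2.22 -0.51  0.84] 0.0 pre [ 0.72 -0.41  2.22 -0.47  1.04] st [-0.1  -0.09  2.06 -0.02  0.65] [-0.09 -0.47  2.35 -0.03  0.73]
35 [ 0.67 -0.23  2.24 -0.64  0.81] 0.0 pre [ 0.77 -0.42  2.26 -0.59  1.01] st [-0.1  -0.12  2.11 -0.03  0.54] [-0.09 -0.51  2.41 -0.03  0.64]
40 [ 0.7  -0.23  2.27 -0.79  0.78] 0.0 pre [ 0.82 -0.43  2.29 -0.71  0.99] st [-0.1  -0.14  2.15 -0.04  0.43] [-0.09 -0.55  2.46 -0.05  0.54]
45 [ 0.74 -0.22  2.29 -0.94  0.77] 0.0 pre [ 0.87 -0.42  2.32 -0.84  0.97] st [-0.1  -0.15  2.2  -0.06  0.31] [-0.09 -0.59  2.5  -0.07  0.44]
```

Run:
```python
from h import *
Rt=tilt(np.deg2rad(-10.5),np.deg2rad(40)); gp=np.array([.4242,.2890,.0913])
p=plan(gp-.08*Rt[:,2],Rt,.6,wmax=.08); p=plan(gp-.003*Rt[:,2],Rt,.6,start=p,vmax=2)
```

```text
3 rows:
[0.001,0.068,-0.001,-0.31,0.12,-0.02,0.6],
[0.001,0.068,-0.001,-0.3,0.12,-0.04,0.6],
[0.001,0.068,-0.001,-0.3,0.12,-0.06,0.6],
4 rows:
[0.0,0.0,0.0,0.0,0.0,1.92,0.6],
[0.0,0.0,0.0,0.0,0.0,1.92,0.6],
[0.0,0.0,0.0,0.0,0.0,1.92,0.6],
[0.0,0.0,0.0,0.0,0.0,1.92,0.6],
```

>>> {"method": "jog_arm", "body": {
  "deltas": [
    [0.001,0.068,-0.001,-0.3,0.1,0,0.6],
    [0.001,0.068,-0.001,-0.3,0.1,0,0.6],
    [0.001,0.068,-0.001,-0.3,0.1,-0.1,0.6],
    [0,0,0,0,0,0,0.6],
    [0,0,0,0,0,0,0.6]
  ]
}}

```text
t: 14.17
tool_pos: [0.3739, 0.2989, 0.1548]
tool_rot: [0.223, 2.43, -0.075]
contact_force: [-0.1, -0.1, -0.2]
opening: 0.051
```

Run:
```python
from h import *
o=ctrl.get_obs(); print(o['q'].round(3))
Rt=tilt(np.deg2rad(-10.5),np.deg2rad(40)); gp=np.array([.4242,.2890,.0913]); plan(gp-.003*Rt[:,2],Rt,.6,vmax=2)
```

```text
[ 0.81  -0.407  2.289 -0.718  0.96  -0.243]
4 rows:
[0.001,0.001,-0.0,0.05,-0.02,1.97,0.6],
[0.001,0.001,-0.0,0.05,-0.02,1.97,0.6],
[0.001,0.001,-0.0,0.04,-0.02,1.97,0.6],
[0.001,0.001,-0.0,0.04,-0.02,1.97,0.6],
```

>>> {"method": "jog_arm", "body": {
  "deltas": [
    [0.001,0.001,0,0.1,0,2.0,0.6],
    [0.001,0.001,0,0.1,0,2.0,0.6],
    [0.001,0.001,0,0,0,2.0,0.6],
    [0.001,0.001,0,0,-0.1,1.9,0.6],
    [0,0,0,0,0,0,0.6],
    [0,0,0,0,0,0,0],
    [0,0,0,0,0,0,0],
    [0,0,0,0,0,0,0],
    [0,0,0,0,0,0,0],
    [0,0,0,0,0,0,0],
    [0,0,0,0,0,0,0]
  ],
  "grip_force": 110
}}

```text
t: 15.08
tool_pos: [0.4202, 0.2889, 0.0904]
tool_rot: [0.221, 2.439, -0.083]
contact_force: [-6.6, 1.2, 7.1]
opening: 0.0165
```

Run:
```python
from h import *
o=ctrl.get_obs(); print(o['q'].round(3),o['tool_pos'],o['tool_rot'],o['opening'],o['contact_force'],o['wrist_torque'])
np.savez('grip.npz',p=o['tool_pos'],r=o['tool_rot'])
```

```text
[ 0.709 -0.221  2.271 -0.787  0.781 -0.193] [0.42024582 0.28894889 0.09037724] [ 0.22145532  2.43854351 -0.08268294] 0.016484269837593865 [-6.62973959  1.18511582  7.12600942] [0.2140419  0.57420737 0.01971907]
```

>>> {"method": "jog_arm", "body": {
  "deltas": [
    [0,0,0,-0.6,0,-0.8,0],
    [0,0,0,-0.9,0,-1.1,0],
    [0,0,0,-1.3,0,-1.5,0],
    [0,0,0,-1.3,0,-1.5,0],
    [0,0,0,0,0,0,0],
    [0,0,0,0,0,0,0]
  ]
}}

```text
t: 15.58
tool_pos: [0.4207, 0.2886, 0.1541]
tool_rot: [0.223, 2.439, -0.083]
contact_force: [-1.0, -0.0, -2.4]
opening: 0.0163
```

Run:
```python
from h import *
o=ctrl.get_obs(); print(o['q'].round(3),o['tool_pos'].round(4),o['opening'],o['contact_force'].round(1)); Rc=R.from_rotvec(o['tool_rot']).as_matrix()
S=o['tool_pos']+np.array([.045,-.008,-.083])
for n in('scene','wrist'):
    im,d,K,T=shot(n,n+'3.png'); P=cloud(K,T,d); 
    k=(np.abs(P[...,0]-S[0])<.06)&(np.abs(P[...,1]-S[1])<.09)&(P[...,2]>.078)&(P[...,2]<.108); w=P[k]
    hsv=cv2.cvtColor(im,cv2.COLOR_RGB2HSV)[k]; w=w[hsv[:,1]<90]
    if len(w)<30: print(n,len(w)); continue
    med=np.median(w[:,2]); w=w[w[:,2]>med-.006]
    A=np.c_[w[:,0]-w[:,0].mean(),w[:,1]-w[:,1].mean(),np.ones(len(w))]; s=least_squares(lambda x:A@x-w[:,2],[0,0,.09],loss='soft_l1',f_scale=.001).x
    print(n,len(w),'slope x,y',s.round(3),cv2.minAreaRect((w[:,:2]*1000).astype(np.float32)))
Rs=tilt(np.deg2rad(-10.5),np.deg2rad(40)); print('tool err vs 40deg', R.from_matrix(Rs.T@Rc).as_rotvec().round(3))
```

```text
[ 0.708 -0.34   2.241 -0.696  0.891 -0.328] [0.4207 0.2886 0.1541] 0.016337321590689315 [-1.  -0.  -2.4]
scene 306 slope x,y [-0.026  0.006  0.093] ((470.1937561035156, 277.3350830078125), (136.31222534179688, 31.919836044311523), 79.04193878173828)
wrist 5291 slope x,y [ 0.046 -0.012  0.091] ((463.2313537597656, 279.6356506347656), (129.8881072998047, 37.55381774902344), 79.9838638305664)
tool err vs 40deg [ 0.001  0.003 -0.001]
```

```bash
cat >> h.py <<'E'
def sta(sx,bottom,sy=-.003):
    return np.array([.541,.0168,0])+R.from_euler('z',-7.4,degrees=True).apply([sx-.0467,sy+.0006,bottom+.0824])
RS=tilt(np.deg2rad(-7.4),np.deg2rad(40))
E
python3 - <<'E'
from h import *
p=plan(sta(-.01,.075),RS,0,vmax=3,r=1); p=plan(sta(.03,.052),RS,0,start=p,vmax=2.5,r=1); p=plan(sta(.127,.05),RS,0,start=p,vmax=2,r=1)
for a in((0,.05),(.127,.05),(.127,.031),(.003,.031)): print(sta(*a).round(4),ik(sta(*a),RS[:,2],(.1,-.1,2.2,-.2,.7))[0].round(2))
E
```

```text
10 rows:
[-0.004,-0.001,-0.004,-0.9,-2.5,0.7,0],
[-0.004,-0.001,-0.004,-0.9,-2.5,0.7,0],
[-0.004,-0.001,-0.004,-0.9,-2.5,0.7,0],
[-0.004,-0.001,-0.004,-0.9,-2.5,0.7,0],
[-0.004,-0.001,-0.004,-0.9,-2.5,0.6,0],
[-0.004,-0.001,-0.004,-0.8,-2.5,0.6,0],
[-0.004,-0.001,-0.004,-0.8,-2.5,0.6,0],
[-0.004,-0.001,-0.004,-0.8,-2.5,0.6,0],
[-0.004,-0.001,-0.004,-0.8,-2.5,0.6,0],
[-0.004,-0.001,-0.004,-0.8,-2.5,0.6,0],
2 rows:
[0.0,0.0,0.0,-0.8,-0.0,2.2,0],
[0.0,0.0,0.0,-0.8,-0.0,2.2,0],
5 rows:
[0.0,0.0,0.0,-1.5,0.0,1.3,0],
[0.0,0.0,0.0,-1.5,0.0,1.3,0],
[0.0,0.0,0.0,-1.5,0.0,1.3,0],
[0.0,0.0,0.0,-1.5,0.0,1.3,0],
[0.0,0.0,0.0,-1.5,0.0,1.3,0],
[0.4944 0.0204 0.1324] [-0.1  -0.58  2.44 -0.04  0.58]
[0.6203 0.0041 0.1324] [-0.11 -0.17  2.15 -0.03  0.47]
[0.6203 0.0041 0.1134] [-0.11 -0.14  2.15 -0.03  0.43]
[0.4974 0.02   0.1134] [-0.1  -0.53  2.44 -0.04  0.53]
```

>>> {"method": "jog_arm", "body": {
  "deltas": [
    [-0.004,-0.001,-0.004,-0.9,-2.5,0.7,0],
    [-0.004,-0.001,-0.004,-0.9,-2.5,0.7,0],
    [-0.004,-0.001,-0.004,-0.9,-2.5,0.7,0],
    [-0.004,-0.001,-0.004,-0.9,-2.5,0.7,0],
    [-0.004,-0.001,-0.004,-0.9,-2.5,0.6,0],
    [-0.004,-0.001,-0.004,-0.8,-2.5,0.6,0],
    [-0.004,-0.001,-0.004,-0.8,-2.5,0.6,0],
    [-0.004,-0.001,-0.004,-0.8,-2.5,0.6,0],
    [-0.004,-0.001,-0.004,-0.8,-2.5,0.6,0],
    [-0.004,-0.001,-0.004,-0.8,-2.5,0.6,0],
    [0,0,0,0,0,0,0],
    [0,0,0,0,0,0,0]
  ]
}}

```text
t: 16.68
tool_pos: [0.4851, 0.0228, 0.1563]
tool_rot: [0.16, 2.439, -0.057]
contact_force: [-0.3, -0.6, -3.4]
opening: 0.0168
```

Run:
```python
from h import *
o=ctrl.get_obs(); print(o['q'].round(3),o['dq'].round(3))
p=plan(sta(.03,.052),RS,0,vmax=2.5,r=1); p=plan(sta(.127,.05),RS,0,start=p,vmax=2,r=1)
im,d,K,T=shot('scene'); P=cloud(K,T,d); C=sta(-.01+.0467,.075-.0824); w=P[(np.hypot(P[...,0]-C[0],P[...,1]-C[1])<.09)&(P[...,2]>.085)&(P[...,2]<.102)]; 
print(C,len(w),np.median(w[:,2]),cv2.minAreaRect((w[:,:2]*1000).astype(np.float32)))
```

```text
[-0.094 -0.658  2.441 -0.038  0.661 -1.513] [ 0.06  -0.002  0.001 -0.002  0.001  0.011]
2 rows:
[-0.0,0.0,-0.001,-0.8,-0.1,2.1,0],
[-0.0,0.0,-0.001,-0.8,-0.1,2.1,0],
5 rows:
[0.0,0.0,0.0,-1.5,0.0,1.3,0],
[0.0,0.0,0.0,-1.5,0.0,1.3,0],
[0.0,0.0,0.0,-1.5,0.0,1.3,0],
[0.0,0.0,0.0,-1.5,0.0,1.3,0],
[0.0,0.0,0.0,-1.5,0.0,1.3,0],
[0.53077418 0.01570795 0.075     ] 450 0.09546376831392078 ((536.012939453125, 14.181941986083984), (133.34848022460938, 34.0390625), 82.38089752197266)
```

>>> {"method": "jog_arm", "body": {
  "deltas": [
    [0,0,0,-0.8,-0.1,2.1,0],
    [0,0,0,-0.8,-0.1,2.1,0],
    [0,0,0,0,0,0,0],
    [0,0,0,-1.5,0,1.3,0],
    [0,0,0,-1.5,0,1.3,0],
    [0,0,0,-1.5,0,1.3,0],
    [0,0,0,-1.5,0,1.3,0],
    [0,0,0,-1.5,0,1.3,0],
    [0,0,0,0,0,0,0],
    [0,0,0,0,0,0,0]
  ]
}}

```text
t: 17.57
tool_pos: [0.6232, 0.0068, 0.1351]
tool_rot: [0.152, 2.437, -0.054]
contact_force: [-1.0, 0.5, -2.3]
opening: 0.0168
```

Run:
```python
from h import *
o=ctrl.get_obs(); print(o['contact_force'].round(1)); p=plan(sta(.127,.031),RS,0,vmax=1); p=plan(sta(.003,.031),RS,0,start=p,vmax=1.3); im,d,K,T=shot('scene'); cv2.imwrite('pics/under.png',cv2.resize(im[100:300,200:450,::-1],None,fx=3,fy=3))
```

```text
[-1.   0.5 -2.3]
3 rows:
[0.001,0.001,0.001,0.53,-0.1,0.5,0],
[0.001,0.001,0.001,0.53,-0.1,0.5,0],
[0.001,0.001,0.001,0.53,-0.1,0.5,0],
10 rows:
[0.0,0.0,0.0,0.95,-0.0,-0.8,0],
[0.0,0.0,0.0,0.95,-0.0,-0.8,0],
[0.0,0.0,0.0,0.95,-0.0,-0.8,0],
[0.0,0.0,0.0,0.95,-0.0,-0.8,0],
[0.0,0.0,0.0,0.95,-0.0,-0.8,0],
[0.0,0.0,0.0,0.95,-0.0,-0.8,0],
[0.0,0.0,0.0,0.95,-0.0,-0.8,0],
[0.0,0.0,0.0,0.95,-0.0,-0.8,0],
[0.0,0.0,0.0,0.95,-0.0,-0.8,0],
[0.0,0.0,0.0,0.95,-0.0,-0.8,0],
```

View pics/under.png

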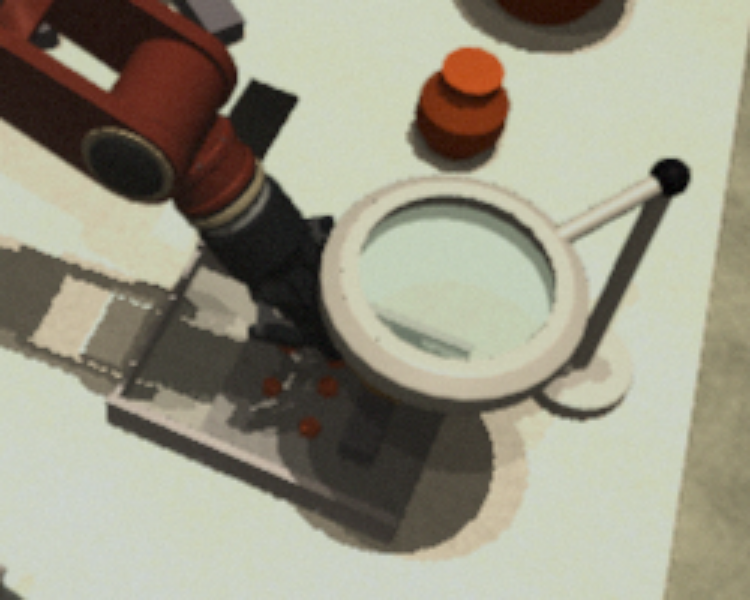

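The block is behind the chips at (360,425), clear of the lamp. Lowering.

>>> {"method": "jog_arm", "body": {
  "deltas": [
    [0.001,0.001,0.001,0.5,-0.1,0.5,0],
    [0.001,0.001,0.001,0.5,-0.1,0.5,0],
    [0.001,0.001,0.001,0.5,-0.1,0.5,0],
    [0,0,0,0,0,0,0],
    [0,0,0,0,0,0,0],
    [0,0,0,0,0,0,0]
  ]
}}

```text
t: 18.12
tool_pos: [0.621, 0.0024, 0.1146]
tool_rot: [0.16, 2.437, -0.057]
contact_force: [-0.1, 0.0, -3.8]
opening: 0.017
```

>>> {"method": "jog_arm", "body": {
  "deltas": [
    [0,0,0,0.1,0,0.1,0],
    [0,0,0,0.4,0,-0.3,0],
    [0,0,0,0.9,0,-0.8,0],
    [0,0,0,0.9,0,-0.8,0],
    [0,0,0,0.9,0,-0.7,0],
    [0,0,0,0.9,0,-0.8,0],
    [0,0,0,0.9,0,-0.7,0],
    [0,0,0,0.9,0,-0.8,0],
    [0,0,0,0.9,0,-0.7,0],
    [0,0,0,0.9,0,-0.8,0],
    [0,0,0,0,0,0,0]
  ]
}}

```text
t: 19.03
tool_pos: [0.521, 0.0158, 0.1127]
tool_rot: [0.159, 2.438, -0.057]
contact_force: [-0.2, -0.4, -3.2]
opening: 0.0168
```

Run:
```python
from h import *
o=ctrl.get_obs(); print(o['contact_force'].round(1)); v=(o['tool_pos']-[.541,.0168,0])@R.from_euler('z',-7.4,degrees=True).as_matrix(); print('sx',v[0]+.0467,'sy',v[1]-.0006,'bottom',v[2]-.0824)
plan(sta(-.002,.031),RS,0,vmax=.8,r=2)
```

```text
[-0.2 -0.4 -3.2]
sx 0.026994011783166755 sy -0.004208369934802628 bottom 0.030306705246375312
4 rows:
[-0.0,0.0,-0.0,0.54,0.03,-0.48,0],
[-0.0,0.0,-0.0,0.54,0.03,-0.48,0],
[-0.0,0.0,-0.0,0.54,0.03,-0.48,0],
[-0.0,0.0,-0.0,0.54,0.03,-0.48,0],
```

>>> {"method": "jog_arm", "body": {
  "deltas": [
    [0,0,0,0.6,0,-0.5,0],
    [0,0,0,0.6,0,-0.5,0],
    [0,0,0,0.6,0,-0.5,0],
    [0,0,0,0.6,0,-0.5,0],
    [0,0,0,0,0,0,0],
    [0,0,0,0,0,0,0],
    [0,0,0,-0.7,0,-0.7,0],
    [0,0,0,-1.3,0,-1.5,0],
    [0,0,0,-1.6,0,-1.9,0],
    [0,0,0,-1.3,0,-1.5,0],
    [0,0,0,0,0,0,0]
  ]
}}

```text
t: 19.95
tool_pos: [0.4966, 0.0188, 0.195]
tool_rot: [0.159, 2.425, -0.058]
contact_force: [1.0, -0.2, -0.1]
opening: 0.0168
```

Run:
```python
from h import *
for n in('scene','top'):
    im,d,K,T=shot(n,n+'4.png'); P=cloud(K,T,d); hsv=cv2.cvtColor(im,cv2.COLOR_RGB2HSV)
    q=(P-[.541,.0168,0])@R.from_euler('z',-7.4,degrees=True).as_matrix()
    m=(q[...,0]>-.085)&(q[...,0]<.19)&(abs(q[...,1])<.09)&(q[...,2]<.05)&(hsv[...,1]>120)&(hsv[...,0]<12)
    k,l,st,ce=cv2.connectedComponentsWithStats(m.astype(np.uint8))
    for i in range(1,k):
        if st[i,4]>4: s=q[l==i]; print(n,st[i,4],ce[i].round(0),np.median(s,0).round(3))
im=cv2.imread('pics/scene4.png'); cv2.imwrite('pics/s4c.png',cv2.resize(im[130:290,200:400],None,fx=3.5,fy=3.5))
```

```text
scene 11 [270. 209.] [-0.039  0.03   0.01 ]
scene 73 [264. 223.] [-0.035 -0.023  0.012]
```

View pics/s4c.png

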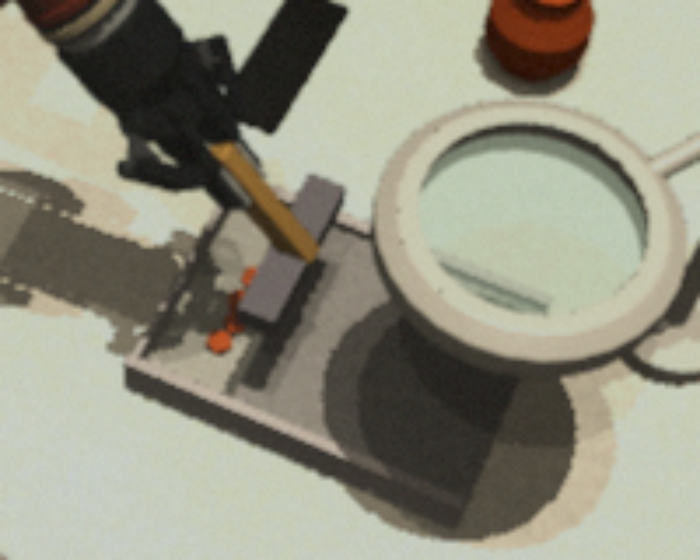

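Plate clear: the chips are in the tray at about (225,300) and the scraper is still held level. Back to the pad.

Run:
```python
from h import *
Rp=tilt(np.deg2rad(-9),np.deg2rad(40)); p=plan([.4198,.2872,.155],Rp,0,vmax=3,r=1)
```

```text
10 rows:
[0.002,0.0,0.002,1.0,2.6,-0.4,0],
[0.002,0.0,0.002,1.0,2.6,-0.4,0],
[0.002,0.0,0.002,1.1,2.6,-0.5,0],
[0.002,0.0,0.002,1.1,2.6,-0.5,0],
[0.002,0.0,0.002,1.1,2.6,-0.5,0],
[0.002,0.0,0.002,1.1,2.5,-0.5,0],
[0.002,0.0,0.002,1.1,2.5,-0.5,0],
[0.002,0.0,0.002,1.1,2.5,-0.5,0],
[0.002,0.0,0.002,1.1,2.5,-0.5,0],
[0.002,0.0,0.002,1.1,2.5,-0.5,0],
```

>>> {"method": "jog_arm", "body": {
  "deltas": [
    [0.002,0,0.002,1.0,2.6,-0.4,0],
    [0.002,0,0.002,1.0,2.6,-0.4,0],
    [0.002,0,0.002,1.1,2.6,-0.5,0],
    [0.002,0,0.002,1.1,2.6,-0.5,0],
    [0.002,0,0.002,1.1,2.6,-0.5,0],
    [0.002,0,0.002,1.1,2.5,-0.5,0],
    [0.002,0,0.002,1.1,2.5,-0.5,0],
    [0.002,0,0.002,1.1,2.5,-0.5,0],
    [0.002,0,0.002,1.1,2.5,-0.5,0],
    [0.002,0,0.002,1.1,2.5,-0.5,0],
    [0,0,0,0,0,0,0],
    [0,0,0,0,0,0,0]
  ]
}}

```text
t: 21.05
tool_pos: [0.4155, 0.2886, 0.1513]
tool_rot: [0.187, 2.44, -0.075]
contact_force: [0.6, 0.4, -2.2]
opening: 0.0165
```

Run:
```python
from h import *
o=ctrl.get_obs(); Rp=tilt(np.deg2rad(-9),np.deg2rad(40)); plan([.4198,.2872,.093],Rp,0,vmax=2)
im,d,K,T=shot('scene','scene5.png'); P=cloud(K,T,d); hsv=cv2.cvtColor(im,cv2.COLOR_RGB2HSV)
q=(P-[.541,.0168,0])@R.from_euler('z',-7.4,degrees=True).as_matrix()
m=(q[...,0]>-.085)&(q[...,0]<.19)&(abs(q[...,1])<.09)&(q[...,2]<.05)&(hsv[...,1]>120)&(hsv[...,0]<12)
k,l,st,ce=cv2.connectedComponentsWithStats(m.astype(np.uint8))
for i in range(1,k):
    if st[i,4]>4: s=q[l==i]; print(st[i,4],np.median(s,0).round(3),s.min(0).round(3),s.max(0).round(3))
C=o['tool_pos']+R.from_euler('z',-9,degrees=True).apply([.0467,-.0006,0]); w=P[(np.hypot(P[...,0]-C[0],P[...,1]-C[1])<.085)&(np.abs(P[...,2]-(o['tool_pos'][2]-.0604))<.006)]
print(C,len(w),cv2.minAreaRect((w[:,:2]*1000).astype(np.float32)),np.median(w[:,2]))
cv2.imwrite('pics/s5c.png',cv2.resize(im[100:260,180:360,::-1],None,fx=3.5,fy=3.5))
```

```text
3 rows:
[-0.001,-0.001,0.002,1.13,-0.01,1.59,0],
[-0.001,-0.001,0.002,1.13,-0.02,1.59,0],
[-0.001,-0.001,0.002,1.13,-0.02,1.59,0],
173 [-0.032  0.003  0.012] [-0.045 -0.047 -0.   ] [-0.012  0.046  0.025]
[0.46152839 0.28073238 0.15132482] 308 ((467.49737548828125, 279.5733337402344), (135.489990234375, 33.491455078125), 81.22219848632812) 0.09092993583512832
```

View pics/s5c.png

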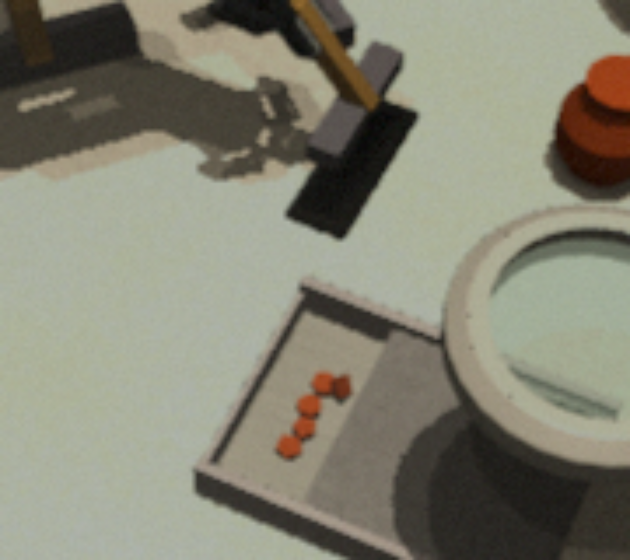

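All five chips lie on the tray floor at (290-343, 384-447). Setting the scraper down.

>>> {"method": "jog_arm", "body": {
  "deltas": [
    [-0.001,-0.001,0.002,1.1,0,1.6,0],
    [-0.001,-0.001,0.002,1.1,0,1.6,0],
    [0,0,0.002,1.1,0,1.6,0],
    [0,0,0,0,0,0,0],
    [0,0,0,0,0,0,0]
  ]
}}

```text
t: 21.52
tool_pos: [0.4221, 0.2851, 0.0947]
tool_rot: [0.2, 2.435, -0.072]
contact_force: [0.5, -0.2, -3.0]
opening: 0.0168
```

>>> {"method": "jog_arm", "body": {
  "deltas": [
    [0,0,0,0.1,0,0.1,0],
    [0,0,0,0.1,0,0.1,0],
    [0,0,0,0,0,0,0]
  ]
}}

```text
t: 21.77
tool_pos: [0.4231, 0.2873, 0.0952]
tool_rot: [0.2, 2.431, -0.066]
contact_force: [-0.0, -0.4, -1.3]
opening: 0.0171
```

>>> {"method": "jog_arm", "body": {
  "deltas": [
    [0,0,0,0.1,0,0.1,0],
    [0,0,0,0.1,0,0.1,0],
    [0,0,0,0,0,0,0],
    [0,0,0,0,0,0,0]
  ]
}}

```text
t: 22.1
tool_pos: [0.4222, 0.2871, 0.0911]
tool_rot: [0.199, 2.432, -0.068]
contact_force: [-0.4, -0.0, -2.3]
opening: 0.0167
```

Run:
```python
from h import *
o=ctrl.get_obs(); print(o['tool_pos'],o['contact_force'],o['wrist_torque']); Rp=tilt(np.deg2rad(-9),np.deg2rad(40)); Rc=R.from_rotvec(o['tool_rot']).as_matrix(); print(R.from_matrix(Rc.T@Rp).as_rotvec())
plan([.4198,.2872,.0904],Rp,0,n=2)
```

```text
[0.42224491 0.28710311 0.09110782] [-0.36175112 -0.01989651 -2.31722617] [0.0772241  0.66168224 0.01981258]
[-0.00013449  0.00422466 -0.00596816]
2 rows:
[-0.0,0.002,-0.003,0.12,-0.02,-0.05,0],
[-0.0,0.002,-0.003,0.12,-0.01,-0.05,0],
```

Still carrying about its own weight. A little lower until it touches.

>>> {"method": "jog_arm", "body": {
  "deltas": [
    [0,0.002,-0.003,0.2,0,0,0],
    [0,0.002,-0.003,0.1,0,0,0],
    [0,0,0,0,0,0,0],
    [0,0,0,0,0,0,0]
  ]
}}

```text
t: 22.43
tool_pos: [0.4206, 0.2878, 0.09]
tool_rot: [0.191, 2.436, -0.069]
contact_force: [0.6, 0.2, 0.5]
opening: 0.0167
```

>>> {"method": "jog_arm", "body": {
  "deltas": [
    [0,0,0,0,0,0,0.25],
    [0,0,0,0,0,0,0.35],
    [0,0,0,0,0,0,0.5],
    [0,0,0,0,0,0,0.6],
    [0,0,0,0,0,0,0.6],
    [0,0,0,0,0,-1.0,0.6],
    [0,0,0,0,0,-2.5,0.6],
    [0,0,0,0,0,-3.0,0.6],
    [0,0,0,0,0,-3.0,0.6],
    [0,0,0,-2.0,0,-2.0,0.6],
    [0,0,0,-2.0,0,-2.0,0.6],
    [0,0,0,0,0,0,0.6]
  ]
}}

```text
t: 23.43
tool_pos: [0.3666, 0.2986, 0.2263]
tool_rot: [0.194, 2.428, -0.058]
contact_force: [0.2, 0.8, 0.4]
opening: 0.0515
```

Run:
```python
from h import *
o=ctrl.get_obs(); print(o['q'].round(2),o['tool_pos'].round(3),o['contact_force'].round(1))
im,d,K,T=shot('scene','scene6.png'); P=cloud(K,T,d); hsv=cv2.cvtColor(im,cv2.COLOR_RGB2HSV)
w=P[(np.hypot(P[...,0]-.466,P[...,1]-.279)<.1)&(P[...,2]>.025)&(P[...,2]<.035)]; A=np.c_[w[:,:2]-w[:,:2].mean(0),np.ones(len(w))]
print('block',len(w),cv2.minAreaRect((w[:,:2]*1000).astype(np.float32)),np.median(w[:,2]),np.linalg.lstsq(A,w[:,2],rcond=None)[0])
w=P[(np.hypot(P[...,0]-.466,P[...,1]-.279)<.1)&(P[...,2]>.006)&(P[...,2]<.035)]; print('pad+block',cv2.minAreaRect((w[:,:2]*1000).astype(np.float32)))
D=np.load('scene0.npz'); P0=cloud(D['K'],D['T'],D['d'])
w=P0[(np.hypot(P0[...,0]-.466,P0[...,1]-.279)<.1)&(P0[...,2]>.025)&(P0[...,2]<.035)]; print('block at start',cv2.minAreaRect((w[:,:2]*1000).astype(np.float32)))
c=np.array([.452,-.291]); h=np.deg2rad(-18.6); ey=np.array([np.cos(h),np.sin(h)]); ex=-np.array([ey[1],-ey[0]]); q=P[...,:2]-c; a=q@ey;b=q@ex; z=P[...,2]
m=(abs(b)<.02)&(abs(a)<.12)&(hsv[...,1]>90)&(z>.03)&(z<.08); print('rod z',np.percentile(z[m],[50,90]))
for s in(1,-1): m=(abs(a-s*.038)<.006)&(z>.06)&(z<.073)&(b<0)&(b>-.06); print('nose',np.percentile(b[m],[5,50,95]).round(4))
# bystanders: image difference against start
df=np.abs(im.astype(int)-D['im'].astype(int)).max(2)
for nm,(u,v) in dict(pot=(353,135),dish=(335,334),jar=(296,361)).items(): print(nm,'diff',np.percentile(df[v-15:v+15,u-15:u+15],[50,95]))
cv2.imwrite('pics/s6c.png',cv2.resize(im[100:260,180:360,::-1],None,fx=3.5,fy=3.5))
```

```text
[ 0.82 -0.53  2.25 -0.65  1.07 -0.38] [0.367 0.299 0.226] [0.2 0.8 0.4]
block 279 ((471.73748779296875, 276.51348876953125), (132.2368621826172, 34.09467315673828), 80.33485412597656) 0.029917471183469768 [ 0.0163277  -0.00139153  0.02995664]
pad+block ((459.1867980957031, 286.7562255859375), (176.75711059570312, 156.67079162597656), 76.94466400146484)
block at start ((470.40924072265625, 278.24639892578125), (134.19027709960938, 33.0713996887207), 78.961181640625)
rod z [0.04866621 0.05212622]
nose [-0.0232 -0.0186 -0.0113]
nose [-0.0249 -0.02   -0.0127]
pot diff [13. 22.]
dish diff [20. 24.]
jar diff [14. 24.]
```

View pics/s6c.png

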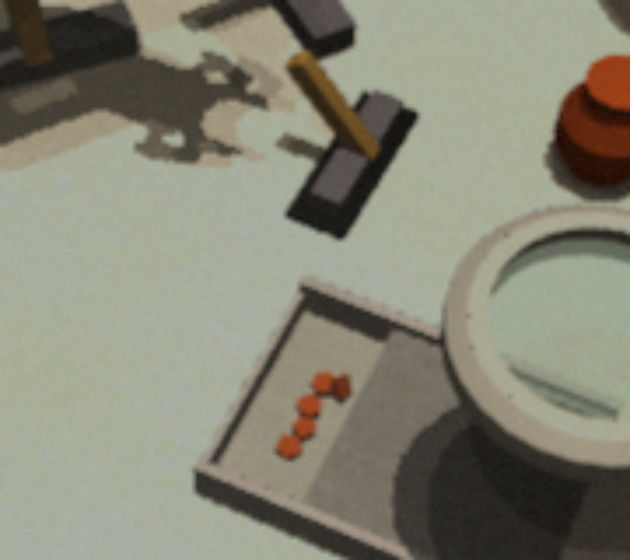

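The scraper stands square on the pad and is released, the five chips are in the tray, and the rod and jaw are unchanged. Handing in.

```bash
python3 -c "
from station import ctrl
print(ctrl.finish_job())"
```

```text
the job is handed in; nothing more can be done
None
```

I pressed the rod into the clips, swept all five chips into the tray in one pass under the lamp, and stood the scraper back on its pad. I handed the job in at about 23.5 s of the 64 s allowed, and no verdict was reported.

**Last checks:**
- **Rod:** its end tops measured 51 mm high, as expected when seated, and it was in line within about 1 mm. The jaw noses were back at their starting position.
- **Chips:** all five were on the tray floor, at station x of about -45 to -12 mm. One leans against its neighbour, with its highest point at about 25 mm, below plate level.
- **Scraper:** its block top was at 30 mm, so it is flat on the pad. It was within about 2 mm of where it stood at the start and square within about 0.03 rad.
- **Pot, jar and dish:** the before and after pictures showed only a small brightness change around them.
- **Contact:** I saw no contact with the lamp in the pictures or the force readings. The gripper was clear of everything at hand-in.

**What disagreed or went wrong:**
- **Wrist joint near its limit:** on the first scraper approach joint 4 read -1.022 rad against its -1.02 limit. The interface held it there. I backed off and used a smaller tilt.
- **Finger opening:** it read 1.5 to 3 mm under the true size of each part I gripped.
- **Block position and slope:** the scene and wrist cameras disagreed by about 5 mm on the block's position and a few hundredths of a radian on its slope. Neither mattered for the result.

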